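Drag a cover plate home in a loading fixture and latch it

ROBOT

A 6-joint arm with a two-finger parallel gripper is mounted at the origin on a cart in front of the work surface, level with it; the furniture and walls round the work are solid. World frame = base frame: x ahead of the robot, y to its left, z up, the work surface at z = 0. Lengths are in m, angles in rad, forces in N, time in s.
With the tool pointing down it reaches from about 0.35 to 0.775 m from the base axis. Payload 5.5 kg.
Tool frame: the origin (TCP) lies midway between the tips of the shut fingers; the grasp point (between the pads) lies hold_point_z behind it (hold_point_z is the distance from the TCP to the grasp point, in m); z points along the fingers, y is the direction in which the jaws open and shut (so a half turn about z gives the same grasp; the last joint's range is limited). The gripper opens to 85 mm and grips with 20 to 120 N. Pads are 22 mm wide; open, the fingers measure 114 mm over their backs; the gripper's body (76 mm by 85 mm) begins 54 mm behind the grasp point. The pads swing forward as they close: fully open they stand 13 mm farther back than shut.
Start: joints at [1.155, 0.313, 0.046, 1.304, 0, 1.431], TCP at [0.157, 0.553, 0.203] pointing down, gripper open.
Joint ranges: [-2.76, 2.76], [-0.86, 1.69], [-1.03, 1.26], [-2.2, 2.34], [-1.47, 1.5], [-3.14, 3.14]. Speed limits (rad/s): [2.57, 2.57, 3.14, 3.14, 3.14, 3.14].

INTERFACE

Orientations are given as a unit quaternion [w, x, y, z].
In Python, from workcell import * gives the robot as it stands. The module is installed in compiled form; this text tells all that it offers.
- The arm moves only by the tool jog_arm, never from a script. Its argument "plan" is a list of rows, each a list of 6 numbers: the shift along the world's x, y, z in m, then the turn, a rotation vector about the world's x, y, z in degrees. A call has exactly 10 rows; each row shifts and turns the commanded pose from where the row before left it; what a row does not reach is not made up. A row lasts 1/10 s, in which the tool goes at most 50 mm and 8.59 degrees, less where a joint would pass 70% of its speed; a pose out of reach is approached as far as the arm can. A call with a gripper value outside its range is refused whole. "hand" is the opening, from 0 (shut) to 1 (fully open), set as the call begins (left out, the last holds). The fingers move at their own pace and stop on an object; "force" is the grip in N (left out, the last holds). Time passes only in rows, so rows that do not move let the fingers close, or fill a call up. It gives the time, the measured TCP pose, the force and the opening at its end, in the units of the state.
- get_state(): the state, without advancing time (a new reading comes with each control period).
- read_camera(name): name is "side" or "top" or "wrist"; returns the picture (384x512x3 uint8, red, green, blue); there is no depth.
- calibration(name): a dict with "K" (3x3 intrinsics, pixels), "world_to_cam" (4x4, takes a point from world to camera coordinates). Camera axes: x right, y down, z forward; pixel columns grow to the right and rows downward; lengths in m; the calibration is good to about 2 mm. A picture is of the moment at which its call begins: read the wrist's pose just before it. calibration takes no time and is no camera call; for the wrist camera it gives the pose at the moment of the call.
- hand_in(): hands the job in, once; it reports no verdict.
The state is a dict: "clock": time; "joint_pos": joint angles; "qvel": joint speeds; "tau": joint torques, N m; "tcp_pos": TCP position; "orientation": TCP orientation; "wrist_force": force on the tool from outside, world axes, zero at the start; "ft_torque": the same for the moment, N m; "finger_gap": finger opening in m.
Only numpy, scipy, OpenCV 4.12 (cv2) and the standard library are available. Lean on these libraries where they do the work, as an engineer would, in place of code of your own. Each camera call takes 0.05 s, during which the arm holds its last target.

TASK

Press down on the flat top of the thin metal cover plate with the fingertips and drag it along the board into the fixture's channel, under the lips, until it has pushed the stiff white stop block all the way back and is fully home; press firmly but never harder than 25 N, and work only from above on its flat face, never pushing it by an edge. Only when it is home, swing the steel latch by its black pin all the way round until it stands square across the channel behind the plate, and leave everything so, without disturbing the loose parts around.

Things in the scene. Friction and masses are not known exactly. Their poses are not given: they have to be found in the camera images.
- fixture: Fixed loading fixture: dark board (x -215 to +90, y -80 to +105 mm) on levelling feet, its top face 18 to 26 mm above the bench, differing from run to run. Origin: on the top face, where the plate's origin lies when fully home; +x runs along the channel away from its mouth (roughly away from the robot), +y left, z up. Besides the latch pin nothing on it is over 14 mm high
- channel_mouth (a point): Middle of the channel's mouth on the board (fixture x = -50 mm). From here to x = +82 mm run two polished, slippery aluminium rails, inner faces at y = +-48 mm, whose flat lips overhang inwards to y = +-42 mm, 7 to 11 mm above the board. Lead-ins 6 mm high flare from y = +-48 mm here to +-62 mm at x = -76 mm. An end wall 14 mm high stands at x = 77 to 87 mm
- plate: Loose thin cover plate of bare aluminium, grey middle field; 110 (its x) x 92 (y) x 5 mm, 0.08 to 0.17 kg. Origin: centre of underside; z up. Lies on the open near part of the board, its x roughly along the channel, up to 9 mm off sideways and turned up to 0.12 rad. Slippery runners underneath (friction about 0.12), top grippy (about 0.8 to 1.2)
- ejector (a joint): White stop block in the channel (70 mm wide, 12 mm long, 8 mm high), slides along fixture x. 0 = forward, its face 20 mm short of home; 0.02 m = pushed all the way back (face at fixture x = +55 mm), where the plate is home. Stiff: about 3.5 N to push, stays where it is left. Starts between 0 and 0.006
- ejector_face (a point): Middle of the stop block's face, against which the plate's front edge pushes, 4.5 mm above the board
- latch (a joint): Steel swing latch on a vertical pivot; value grows anticlockwise seen from above. 0 = open (arm points back to the robot and outward), 2.094 rad = closed at its stop: arm along fixture -y, square across behind the plate, 1.5 mm to spare. Arm direction in the fixture frame: value + 2.618 rad from +x towards +y. About 0.05 N m to turn, stays where left. Starts at 0 to 0.3
- latch_pin (a point): Centre of the top of the latch's black upright pin: 12 mm diameter, from 11 to 37 mm above the board, 45 mm from the pivot. Can be pinched from above (it turns between the fingers) or pushed sideways. Under it a tooth reaches down to 1 mm above the board, to stand behind the plate's rear edge
- latch_pivot (a point): Top of the latch arm on its pivot axis, 11 mm above the board, at fixture x = -61.5 mm, y = +72 mm
- heatsink_a: Finned heat sink 40 x 40 x 18 mm, loose bystander on the bench right of the fixture; origin at its underside
- relay: Black relay block 22 x 28 x 24 mm, loose bystander right of the fixture; origin at its underside
- capacitor_0: Black upright capacitor, 18 mm diameter, 32 mm high, loose bystander right of the fixture; origin at its underside
- solder_spool: Blue-flanged spool, 64 mm diameter, 39 mm high, loose bystander behind the fixture; origin at its underside

How it is judged:
By the outcome, as a careful person would: the job done as asked, in the order asked, and still so for the second after the job is handed in, with the robot touching nothing.
It also fails if it takes over 70 s, if anything falls off the work surface, if the arm or the gripper's body presses on something with over 40 N, if the wrist force passes 120 N, or if a joint passes its speed limit or range.

## Working session

There is one attempt and no reset: what is moved stays moved. The work goes in short steps, Python scripts to look and compute and a tool call to move; the robot and the scene stay as the last step left them, time stands still between calls to the robot, and variables do not carry over. Pictures are saved under pics/ and viewed, and the job is handed in when it is done.

Besides the shell and the picture viewer there is one more tool, called after "Emit:" by a JSON object that holds its "method" and its "body", one argument or row to a line. jog_arm: Moves the arm, as the interface text tells. Its arguments: {"type":"object","properties":{"plan":{"type":"array","items":{"type":"array","items":{"type":"number"}}},"hand":{"type":"number"},"force":{"type":"number"}},"required":["plan"]}

```bash
mkdir -p pics; ls; python3 - <<'E'
from workcell import *
import cv2
s=get_state();print(s)
for n in ["side","top","wrist"]:
    c=calibration(n);print(n,c["K"],c["world_to_cam"])
    im=read_camera(n);cv2.imwrite(f"pics/{n}0.png",im[:,:,::-1])
E
```

```text
pics
{'clock': 0.0, 'joint_pos': array([ 1.15542552e+00,  3.14026513e-01,  4.49890961e-02,  1.30361777e+00,
       -3.45324924e-05,  1.43123987e+00]), 'qvel': array([-3.85734571e-05, -9.40468229e-04,  8.60077013e-04, -8.47591892e-04,
       -6.90970603e-04, -1.91332316e-04]), 'tau': array([-7.53712084e-04, -4.80629647e+01,  2.98531222e+01,  1.95909088e-02,
       -2.37329932e-04,  1.15099857e-05]), 'tcp_pos': array([0.15635509, 0.552744  , 0.20219822]), 'orientation': array([-2.37980942e-04,  1.37470389e-01,  9.90505441e-01, -8.98611769e-04]), 'wrist_force': array([-0.78753089,  0.61068532,  1.1441802 ]), 'ft_torque': array([ 0.018173  ,  0.01871262, -0.00385449]), 'finger_gap': 0.08522758126146672}
side [[444.08557925   0.         262.16517959]
 [  0.         444.08557925 191.5701283 ]
 [  0.           0.           1.        ]] [[ 0.99770537 -0.06768755 -0.00154548 -0.62644994]
 [-0.0394786  -0.56306158 -0.82547144 -0.07335784]
 [ 0.05500393  0.8236383  -0.56444178  1.36154914]
 [ 0.          0.          0.          1.        ]]
top [[393.91959053   0.         262.66992289]
 [  0.         393.91959053 191.24604529]
 [  0.           0.           1.        ]] [[-0.01162719 -0.99966239  0.02323587 -0.28173222]
 [-0.99268716  0.00874757 -0.12039801  0.64281716]
 [ 0.12015411 -0.02446584 -0.99245373  1.14188222]
 [ 0.          0.          0.          1.        ]]
wrist [[307.06927109   0.         251.83492236]
 [  0.         307.06927109 190.18617853]
 [  0.           0.           1.        ]] [[ 0.27174653  0.96236675 -0.00201699 -0.57460186]
 [ 0.91712883 -0.25833637  0.30354083 -0.03959191]
 [ 0.29159654 -0.08433601 -0.9528163   0.38002083]
 [ 0.          0.          0.          1.        ]]
```

View pics/top0.png

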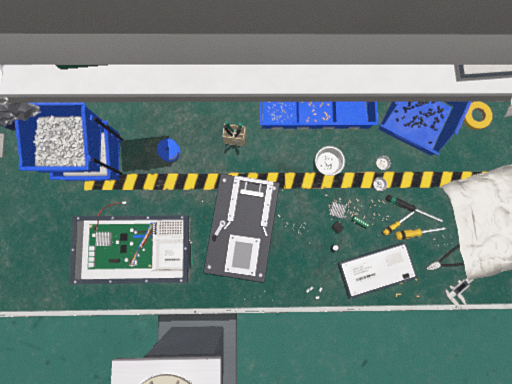

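View pics/side0.png

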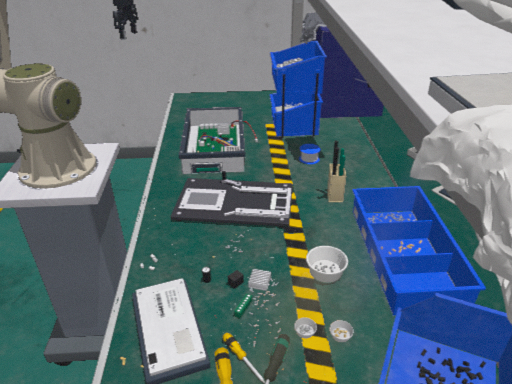

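View pics/wrist0.png

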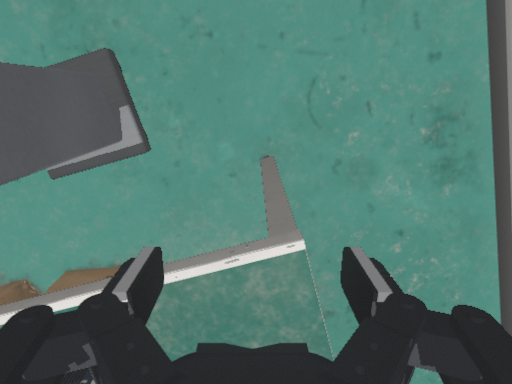

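```bash
cat > h.py <<'E'
from workcell import *
import numpy as np, cv2
def ray(cal,u,v,z):
    K=cal["K"];T=cal["world_to_cam"];R=T[:3,:3];t=T[:3,3]
    C=-R.T@t; d=R.T@np.linalg.solve(K,[u,v,1.0])
    return C+d*(z-C[2])/d[2]
def proj(cal,p):
    T=cal["world_to_cam"];q=T[:3,:3]@np.asarray(p)+T[:3,3];q=cal["K"]@q;return q[:2]/q[2]
E
python3 - <<'E'
from h import *
im=cv2.imread("pics/top0.png")
c=im[165:290,195:295];cv2.imwrite("pics/topz.png",cv2.resize(c,None,fx=4.7,fy=4.7,interpolation=cv2.INTER_CUBIC))
im=cv2.imread("pics/side0.png")
c=im[170:235,165:305];cv2.imwrite("pics/sidez.png",cv2.resize(c,None,fx=5.6,fy=5.6,interpolation=cv2.INTER_CUBIC))
cal=calibration("top")
for u,v in [(223,175),(279,184),(263,281),(206,273),(243,255)]: print(ray(cal,u,v,0.022))
E
```

```text
[ 0.69357231 -0.16774114  0.022     ]
[ 0.66428334 -0.33914407  0.022     ]
[ 0.37337056 -0.28664104  0.022     ]
[ 0.39905711 -0.11745727  0.022     ]
[ 0.45053501 -0.22762683  0.022     ]
```

View pics/topz.png

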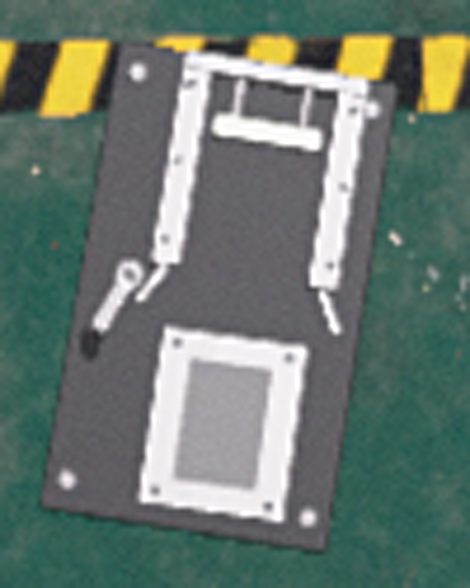

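View pics/sidez.png

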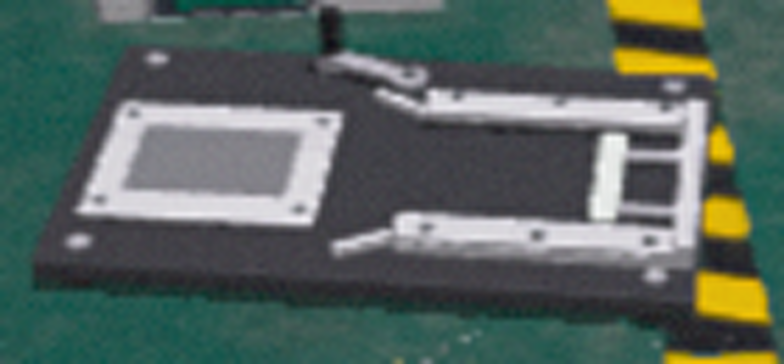

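```bash
python3 - <<'E'
from h import *
T=calibration("wrist")["world_to_cam"];C=-T[:3,:3].T@T[:3,3];s=get_state()
print(C, C-s["tcp_pos"], T[2,:3])
cal=calibration("wrist")
for z in (0.02,): print(ray(cal,256,192,z)-s["tcp_pos"],ray(cal,256,20,z)-s["tcp_pos"],ray(cal,256,280,z)-s["tcp_pos"])
E
```

```text
[0.08166078 0.5748367  0.37306094] [-0.07477216  0.02195436  0.17065977] [ 0.29169093 -0.08412201 -0.95280632]
[ 0.03689397 -0.00499559 -0.18240117] [-0.14182201  0.04467535 -0.18240117] [ 0.15553108 -0.03796867 -0.18240117]
```

Emit:
{"method": "jog_arm", "body": {
  "plan": [
    [0.032,-0.037,0.01,0,0,0],
    [0.032,-0.037,0.01,0,0,0],
    [0.032,-0.037,0.01,0,0,0],
    [0.032,-0.037,0.01,0,0,0],
    [0.032,-0.037,0.01,0,0,0],
    [0.032,-0.037,0.01,0,0,0],
    [0.012,-0.046,0,0,0,0],
    [0.012,-0.046,0,0,0,0],
    [0.012,-0.046,0,0,0,0],
    [0.012,-0.046,0,0,0,0]
  ],
  "hand": 0.45
}}

```text
clock: 1.15
tcp_pos: [0.3966, 0.1455, 0.263]
orientation: [0.0, 0.137, 0.991, 0.0]
wrist_force: [1.2, 0.0, 0.6]
finger_gap: 0.0385
```

Emit:
{"method": "jog_arm", "body": {
  "plan": [
    [0.012,-0.046,0,0,0,1],
    [0.012,-0.046,0,0,0,1],
    [0.012,-0.046,0,0,0,1],
    [0.012,-0.046,0,0,0,1],
    [0.012,-0.046,0,0,0,1],
    [0.012,-0.046,0,0,0,1],
    [0.012,-0.046,0,0,0,0],
    [0.012,-0.046,0,0,0,0],
    [0,0,0,0,0,0],
    [0,0,0,0,0,0]
  ]
}}

```text
clock: 2.15
tcp_pos: [0.4922, -0.2215, 0.2621]
orientation: [-0.001, 0.087, 0.996, 0.001]
wrist_force: [0.3, 0.0, 0.2]
finger_gap: 0.0385
```

```bash
python3 - <<'E'
from h import *
s=get_state();cal=calibration("wrist");im=read_camera("wrist");cv2.imwrite("pics/w1.png",im[:,:,::-1]);np.savez("w1.npz",K=cal["K"],T=cal["world_to_cam"],im=im)
cv2.imwrite("pics/w1z.png",cv2.resize(im[:,:,::-1],(800,600),interpolation=cv2.INTER_CUBIC))
print(s["joint_pos"],s["tcp_pos"],s["wrist_force"])
E
```

```text
[-5.71921864e-01  2.36736585e-01  8.66823090e-02  1.42299067e+00
  3.49786909e-04 -3.98486892e-01] [ 0.49218128 -0.22153185  0.2620978 ] [0.33494232 0.00773594 0.24170879]
```

View pics/w1z.png

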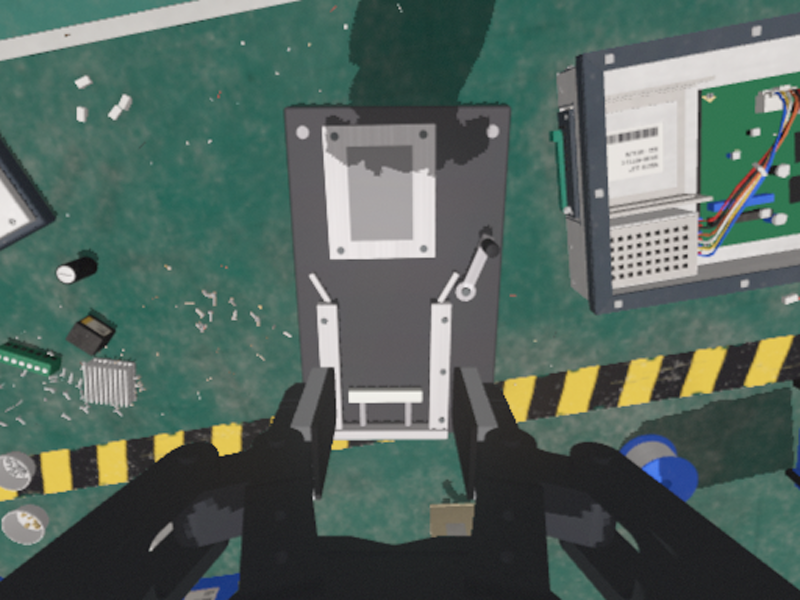

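```bash
cat >> h.py <<'E'
def edge(g,a,b,w=5,n=25,pol=0):
    """subpixel line near a->b: peak gradient along normal; returns fitted 2 end points"""
    a=np.array(a,float);b=np.array(b,float);d=(b-a)/np.linalg.norm(b-a);nn=np.array([-d[1],d[0]])
    ss=np.arange(-w,w+.01,.25);P=[]
    for t in np.linspace(.08,.92,n):
        q=a+t*(b-a);x=q[0]+ss*nn[0];y=q[1]+ss*nn[1]
        p=cv2.remap(g,x.astype(np.float32)[None],y.astype(np.float32)[None],cv2.INTER_LINEAR)[0]
        p=np.convolve(p,np.ones(3)/3,'same');gr=np.gradient(p);gr[:4]=0;gr[-4:]=0
        m=np.abs(gr) if pol==0 else gr*pol
        k=np.argmax(m); 
        wgt=np.clip(m[max(k-4,0):k+5],0,None);P.append(q+nn*np.sum(wgt*ss[max(k-4,0):k+5])/wgt.sum())
    P=np.array(P,np.float32)
    vx,vy,x0,y0=cv2.fitLine(P,cv2.DIST_HUBER,0,.01,.01).ravel()
    r=np.abs((P-[x0,y0])@np.array([-vy,vx]))
    L=np.array([-vy,vx,-(-vy*x0+vx*y0)])
    return L,np.median(r)
def X(l1,l2):
    p=np.cross(l1,l2);return p[:2]/p[2]
E
python3 - <<'E'
from h import *
d=np.load("w1.npz");im=d["im"];cal=dict(K=d["K"],world_to_cam=d["T"])
g=im[:,:,::-1].copy();g=cv2.cvtColor(g,cv2.COLOR_BGR2GRAY).astype(np.float32)
f=.64
def e(a,b,**k):
    L,r=edge(g,np.array(a)*f-.18,np.array(b)*f-.18,**k);return L,r
E={}
for nm,a,b in [("bn",(287,107),(510,107)),("bl",(287,107),(300,360)),("br",(510,107),(495,365)),
  ("pn",(321,125),(436,125)),("pl",(321,125),(330,258)),("pr",(436,125),(435,256)),("pf",(330,258),(435,256)),
  ("rl",(337,305),(343,430)),("rr",(432,305),(430,430)),("ej",(348,391),(422,391))]:
    E[nm]=e(a,b); print(nm,E[nm][1])
for z in (.018,.022,.026):
    A=[ray(cal,*X(E["bn"][0],E["b"+k][0]),z) for k in "lr"]
    print(z,"board width",np.linalg.norm(A[0]-A[1]),A[0][:2],A[1][:2])
for z in (.018,.022,.026):
    q=[ray(cal,*X(E["p"+a][0],E["p"+b][0]),z+.005)[:2] for a,b in("nl","nr","fr","fl")]
    print(z,[np.linalg.norm(q[i]-q[i-1]) for i in range(4)],np.mean(q,0))
    yx=np.arctan2(*((q[2]+q[3]-q[0]-q[1])[::-1])); print("plate yaw",yx, "edges",np.arctan2(*(q[1]-q[0])[::-1])-np.pi/2)
z=.022
import itertools
def dirn(L,z):
    p=[np.array([x,-(L[0]*x+L[2])/L[1]]) if abs(L[1])>abs(L[0]) else np.array([-(L[1]*x+L[2])/L[0],x]) for x in (100,250)]
    w=[ray(cal,*q,z)[:2] for q in p];v=w[1]-w[0];return np.arctan2(v[1],v[0])
for k in("bn","bl","br"): print(k,dirn(E[k][0],.022))
for k in("pn","pl","pr","pf"): print(k,dirn(E[k][0],.027))
for k in("rl","rr"): print(k,dirn(E[k][0],.033))
print("ej",dirn(E["ej"][0],.03))
E
python3 - <<'E'
import cv2
im=cv2.imread("pics/w1.png")
c=im[55:295,175:340];cv2.imwrite("pics/w1c.png",cv2.resize(c[110:],None,fx=4.5,fy=4.5,interpolation=cv2.INTER_CUBIC))
E
```

```text
bn 1.2153252
bl 0.6109548
br 0.53927016
pn 0.07632669
pl 0.16370098
pr 0.018077401
pf 0.13979724
rl 0.60798454
rr 0.1034103
ej 0.003668148
0.018 board width 0.1805568763149337 [ 0.37117771 -0.28918524] [ 0.40081998 -0.1110782 ]
0.022 board width 0.17881607803195843 [ 0.37160838 -0.28840069] [ 0.40096486 -0.11201082]
0.026 board width 0.17707527974898313 [ 0.37203905 -0.28761613] [ 0.40110975 -0.11294344]
0.018 [np.float64(0.10995726592753205), np.float64(0.09193540556168524), np.float64(0.10993450751715146), np.float64(0.09221541732497071)] [ 0.45219803 -0.22538621]
plate yaw -0.15039561808982854 edges -0.150069635542865
0.022 [np.float64(0.10888420573532699), np.float64(0.09103821861246178), np.float64(0.10886166942163111), np.float64(0.09131549777345853)] [ 0.45184329 -0.22521469]
plate yaw -0.15039561808982851 edges -0.150069635542865
0.026 [np.float64(0.1078111455431219), np.float64(0.09014103166323835), np.float64(0.10778883132611058), np.float64(0.09041557822194642)] [ 0.45148854 -0.22504318]
plate yaw -0.15039561808982843 edges -0.15006963554286545
bn 1.4058783642767965
bl -0.1790796001978818
br -0.16077761511249578
pn 1.4207266387424058
pl -0.15166861832115908
pr -0.1491221704214809
pf 1.4209726323230294
rl -0.23280599794416998
rr -0.16747494006784192
ej 1.3963933446146817
```

View pics/w1c.png

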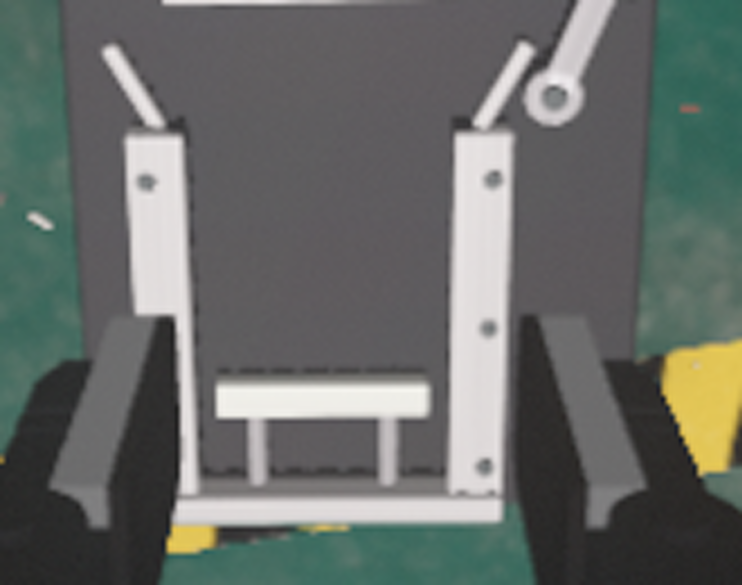

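```bash
python3 - <<'E'
from h import *
from scipy.optimize import least_squares
d=np.load("w1.npz");im=d["im"];cal=dict(K=d["K"],world_to_cam=d["T"])
g=cv2.cvtColor(im[:,:,::-1].copy(),cv2.COLOR_BGR2GRAY).astype(np.float32)
def c(p): return (np.array(p)+.5)/4.5-.5+np.array([175,165])
def e(a,b,w=2.5): return edge(g,c(a),c(b),w=w)
Lm=e((127,133),(183,133));Li=e((183,135),(190,310));Rm=e((456,131),(512,131));Ri=e((455,135),(449,480))
Lo=e((126,135),(133,310));Ro=e((513,135),(500,480));Ej=e((218,383),(428,383));El=e((216,385),(216,415));Er=e((430,385),(430,415))
for l in(Lm,Li,Lo,Rm,Ri,Ro,Ej,El,Er): print(l[1],end=' ')
print()
pts={"Lin":(X(Lm[0],Li[0]),(-50,-42,11)),"Rin":(X(Rm[0],Ri[0]),(-50,42,11)),"piv":(c((555,97)),(-61.5,72,11))}
for k,v in pts.items(): print(k,v[0])
ejL,ejR=X(Ej[0],El[0]),X(Ej[0],Er[0]);print("ej",ejL,ejR)
br=[(287,107),(510,107)]
bc=[(np.array(b)+.5)*.64-.5 for b in br]
pts["bL"]=(bc[0],(-215,-80,0));pts["bR"]=(bc[1],(-215,105,0))
def fx(p,q): 
    x,y,z,a=p;q=np.array(q)/1000;return np.array([x+np.cos(a)*q[0]-np.sin(a)*q[1],y+np.sin(a)*q[0]+np.cos(a)*q[1],z+q[2]])
def res(p):
    x,y,z,a,ex=p;o=[]
    for k,(u,q) in pts.items(): o+=list((proj(cal,fx((x,y,z,a),q))-u)*(1 if k[0]!='b' else .5))
    o+=list(proj(cal,fx((x,y,z,a),(ex,-35,8)))-ejL)+list(proj(cal,fx((x,y,z,a),(ex,35,8)))-ejR)
    # inner rail edges far points
    for L,s in((Li,-1),(Ri,1)):
        u=proj(cal,fx((x,y,z,a),(30 if s>0 else 0,42*s,11)));l=L[0]/np.hypot(*L[0][:2]);o.append(u@l[:2]+l[2])
    return o
r=least_squares(res,[.6,-.25,.02,-.17,40],x_scale=[.01,.01,.01,.01,1]);print(r.x);print(np.round(r.fun,2))
p=r.x
# fixture coordinates of plate centre for z
for zz in (p[2],):
    for nm,u,h in(("pin",((np.array([489,238])+.5)*.64-.5),37),("pinb",((np.array([489,247])+.5)*.64-.5),37)):
        w=ray(cal,*u,p[2]+h/1000);dd=w[:2]-p[:2];R=np.array([[np.cos(p[3]),np.sin(p[3])],[-np.sin(p[3]),np.cos(p[3])]]);f=R@dd*1000
        print(nm,w,f,np.hypot(f[0]+61.5,f[1]-72),np.arctan2(f[1]-72,f[0]+61.5)%6.283-2.618)
w=np.array([.4521,-.2254]);print("plate fix",R@(w-p[:2])*1000, -0.1502-p[3])
cv2.imwrite("pics/pin.png",cv2.resize(im[140:200,285:335,::-1],None,fx=10,fy=10,interpolation=cv2.INTER_CUBIC))
E
```

```text
0.072002664 0.067551725 0.14654055 0.14216618 0.12793028 0.09982647 0.044676032 0.0015691873 0.0650519 
Lin [215.14159 194.44292]
Rin [275.66107 193.64966]
piv [297.94444444 186.16666667]
ej [222.5317  249.77792] [270.28818 249.53241]
[ 5.96614986e-01 -2.47654038e-01  1.41082007e-02 -1.70357724e-01
  3.83829784e+01]
[ 0.52 -0.23  0.06  0.41 -0.42 -0.03 -0.86 -0.01  0.58 -0.2   0.29 -0.07
 -0.64  0.05 -0.4  -0.06]
pin [ 0.49882304 -0.1443567   0.0511082 ] [-113.88883508   85.22287997] 54.03179244988423 0.2763575582866298
pinb [ 0.50612817 -0.14518558  0.0511082 ] [-106.54892392   85.64447333] 47.069918197425714 0.22949463258425506
plate fix [-146.19584955   -2.5684418 ] 0.020157724058544962
```

View pics/pin.png

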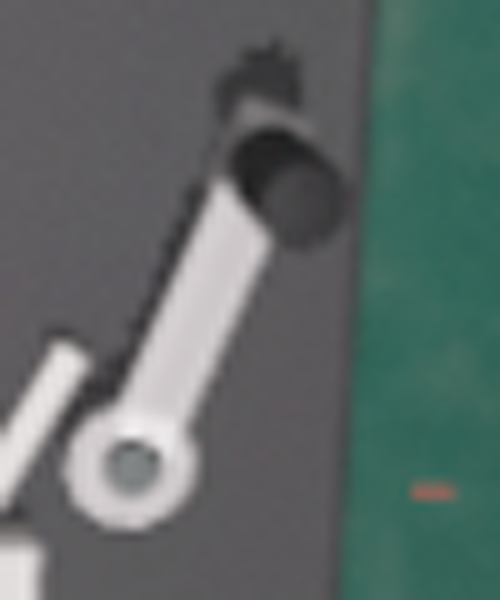

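Emit:
{"method": "jog_arm", "body": {
  "plan": [
    [-0.005,-0.0005,-0.027,0,0,0],
    [-0.005,-0.0005,-0.027,0,0,0],
    [-0.005,-0.0005,-0.027,0,0,0],
    [-0.005,-0.0005,-0.027,0,0,0],
    [-0.005,-0.0005,-0.027,0,0,0],
    [-0.005,-0.0005,-0.027,0,0,0],
    [-0.005,-0.0005,-0.027,0,0,0],
    [-0.005,-0.0005,-0.027,0,0,0],
    [0,0,-0.007,0,0,0],
    [0,0,-0.003,0,0,0]
  ]
}}

```text
clock: 3.2
tcp_pos: [0.4522, -0.2232, 0.037]
orientation: [-0.0, 0.085, 0.996, 0.0]
wrist_force: [0.3, 0.7, -0.1]
finger_gap: 0.0389
```

```bash
python3 - <<'E'
from h import *
s=get_state();print(s["tcp_pos"],s["wrist_force"])
im=read_camera("side");cv2.imwrite("pics/s2.png",cv2.resize(im[130:235,150:310,::-1],None,fx=5,fy=5,interpolation=cv2.INTER_CUBIC))
im=read_camera("wrist");cv2.imwrite("pics/w2.png",im[:,:,::-1])
E
```

```text
[ 0.45224897 -0.22323537  0.03704263] [ 0.26984645  0.70222887 -0.07217916]
```

View pics/s2.png

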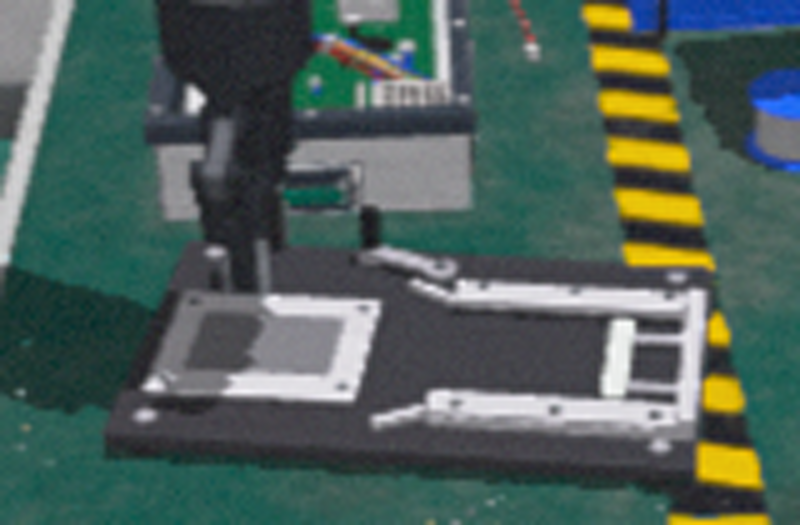

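View pics/w2.png

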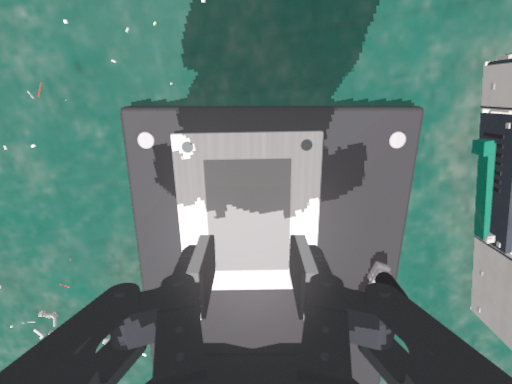

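```bash
python3 - <<'E'
from h import *
s=get_state();cw=calibration("wrist");cs=calibration("side")
a=-.17
for y in(-.026,0,.026):
  for z in(.023,.037,.05):
    p=np.array([.4522-np.sin(a)*y,-.2232+np.cos(a)*y,z]);u=proj(cs,p);print(y,z,"side",(u-[150,130])*5,"wrist",proj(cw,p))
E
```

```text
-0.026 0.023 side [251.27063497 365.02489656] wrist [212.71324228 215.33619412]
-0.026 0.037 side [249.1211129  343.29979959] wrist [209.90245633 224.14733917]
-0.026 0.05 side [247.09874629 322.85985567] wrist [206.90777562 233.53495053]
0 0.023 side [261.77973648 336.74343342] wrist [252.59524355 215.37161199]
0 0.037 side [259.73932193 315.2216862 ] wrist [252.63028022 224.18603098]
0 0.05 side [257.8200638  294.97786449] wrist [252.66760958 233.57723992]
0.026 0.023 side [271.91830838 309.4591173 ] wrist [292.48355251 215.40703546]
0.026 0.037 side [269.98069537 288.14005276] wrist [295.36534417 224.22472934]
0.026 0.05 side [268.15855146 268.09146538] wrist [298.43574769 233.61953698]
```

Emit:
{"method": "jog_arm", "body": {
  "plan": [
    [0,0,-0.001,0,0,0],
    [0,0,-0.001,0,0,0],
    [0,0,-0.001,0,0,0],
    [0,0,-0.001,0,0,0],
    [0,0,-0.001,0,0,0],
    [0,0,-0.001,0,0,0],
    [0,0,-0.001,0,0,0],
    [0,0,-0.001,0,0,0],
    [0,0,0,0,0,0],
    [0,0,0,0,0,0]
  ]
}}

```text
clock: 4.3
tcp_pos: [0.4526, -0.2247, 0.0291]
orientation: [-0.0, 0.085, 0.996, 0.0]
wrist_force: [-0.5, 0.2, -0.5]
finger_gap: 0.0385
```

```bash
python3 - <<'E'
from h import *
s=get_state();print(s["tcp_pos"],s["wrist_force"])
a=read_camera("side");b=read_camera("wrist")
A=cv2.resize(a[160:220,170:240,::-1],(420,360),interpolation=cv2.INTER_CUBIC);B=cv2.resize(b[200:320,150:350,::-1],(600,360),interpolation=cv2.INTER_CUBIC)
cv2.imwrite("pics/s3.png",A);cv2.imwrite("pics/w3.png",B)
E
```

```text
[ 0.45258939 -0.22467374  0.02906429] [-0.5175081   0.1620569  -0.49991511]
```

View pics/s3.png

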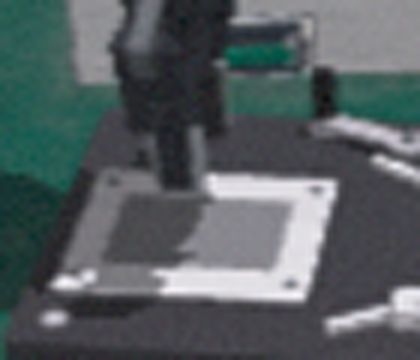

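View pics/w3.png

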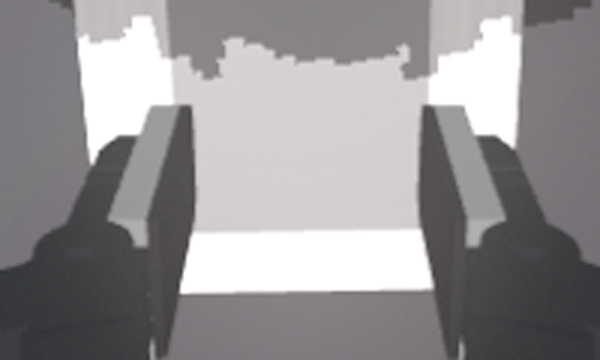

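```bash
python3 - <<'E'
import workcell
print([k for k in dir(workcell) if k[0]!='_'], getattr(workcell,'hold_point_z',None))
from h import *
cw=calibration("wrist");s=get_state();print(s["tcp_pos"],s["orientation"],s["finger_gap"])
# finger tip inner corners, two heights
for z in(.02,.029,.04,.05,.06,.07):
  t=s["tcp_pos"].copy();a=-.17
  o=[]
  for y in(-.01925,.01925):
    for x in (-.011,.011):
      p=[t[0]+np.cos(a)*x-np.sin(a)*y,t[1]+np.sin(a)*x+np.cos(a)*y,z];o.append((proj(cw,p)-[150,200])*3)
  print(z,np.round(o).tolist(), ((proj(calibration("side"),p)-[170,160])*6))
E
```

```text
['MotionError', 'calibration', 'get_state', 'hand_in', 'hold_point_z', 'read_camera'] 0.0187
[ 0.45265358 -0.22473014  0.02915422] [5.58503705e-05 8.54528730e-02 9.96342212e-01 3.03440573e-05] 0.03860690391937387
0.02 [[210.0, 15.0], [214.0, 110.0], [395.0, 14.0], [392.0, 110.0]] [228.48357921 208.45621695]
0.029 [[206.0, 30.0], [209.0, 130.0], [400.0, 30.0], [396.0, 130.0]] [227.07877798 192.03866119]
0.04 [[200.0, 52.0], [204.0, 157.0], [405.0, 52.0], [402.0, 156.0]] [225.34556041 171.782987  ]
0.05 [[194.0, 74.0], [198.0, 183.0], [411.0, 74.0], [407.0, 183.0]] [223.75418697 153.18500908]
0.06 [[187.0, 98.0], [192.0, 214.0], [418.0, 98.0], [413.0, 214.0]] [222.14761945 134.40946195]
0.07 [[179.0, 126.0], [184.0, 248.0], [425.0, 126.0], [420.0, 247.0]] [220.52563923 115.45379033]
```

Emit:
{"method": "jog_arm", "body": {
  "plan": [
    [0,0,-0.001,0,0,0],
    [0,0,-0.001,0,0,0],
    [0,0,-0.001,0,0,0],
    [0,0,-0.001,0,0,0],
    [0,0,-0.001,0,0,0],
    [0,0,-0.001,0,0,0],
    [0,0,0,0,0,0],
    [0,0,0,0,0,0],
    [0,0,0,0,0,0],
    [0,0,0,0,0,0]
  ]
}}

```text
clock: 5.4
tcp_pos: [0.4526, -0.2247, 0.0232]
orientation: [0.0, 0.085, 0.996, 0.0]
wrist_force: [0.1, -0.2, 0.2]
finger_gap: 0.0383
```

```bash
python3 - <<'E'
from h import *
s=get_state();print(s["tcp_pos"],s["wrist_force"])
a=read_camera("side");b=read_camera("wrist")
A=cv2.resize(a[160:220,170:240,::-1],(420,360),interpolation=cv2.INTER_CUBIC);B=cv2.resize(b[200:320,150:350,::-1],(600,360),interpolation=cv2.INTER_CUBIC)
cv2.imwrite("pics/s4.png",A);cv2.imwrite("pics/w4.png",B)
E
```

```text
[ 0.45262475 -0.22471542  0.02316545] [ 0.14801357 -0.18088255  0.15616238]
```

View pics/s4.png

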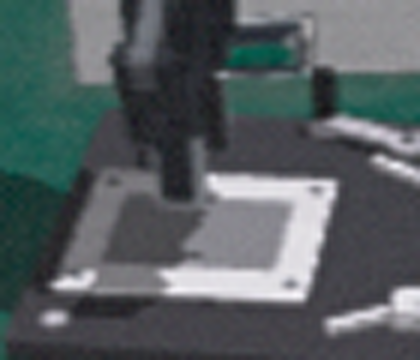

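View pics/w4.png

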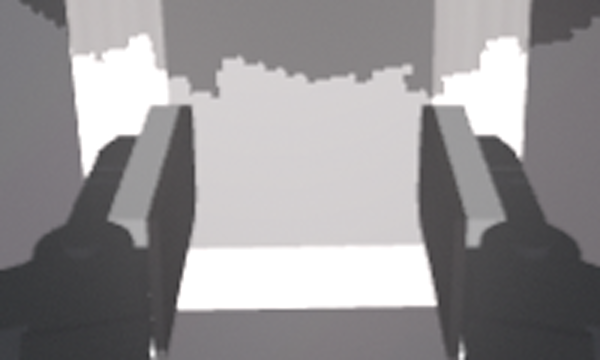

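Emit:
{"method": "jog_arm", "body": {
  "plan": [
    [0,0,-0.002,0,0,0],
    [0,0,-0.002,0,0,0],
    [0,0,-0.002,0,0,0],
    [0,0,-0.002,0,0,0],
    [0,0,-0.002,0,0,0],
    [0,0,-0.002,0,0,0],
    [0,0,-0.002,0,0,0],
    [0,0,-0.001,0,0,0],
    [0,0,0,0,0,0],
    [0,0,0,0,0,0]
  ]
}}

```text
clock: 6.5
tcp_pos: [0.4526, -0.2247, 0.0081]
orientation: [0.0, 0.085, 0.996, 0.0]
wrist_force: [0.0, 0.6, -0.6]
finger_gap: 0.0386
```

```bash
python3 - <<'E'
from h import *
s=get_state();print(s["tcp_pos"],s["wrist_force"])
a=read_camera("side");b=read_camera("wrist")
A=cv2.resize(a[160:220,170:240,::-1],(420,360),interpolation=cv2.INTER_CUBIC);B=cv2.resize(b[200:320,150:350,::-1],(600,360),interpolation=cv2.INTER_CUBIC)
cv2.imwrite("pics/s5.png",A);cv2.imwrite("pics/w5.png",B)
E
```

```text
[ 0.45263432 -0.22469667  0.0081416 ] [ 0.0370583   0.57789714 -0.55653814]
```

View pics/s5.png

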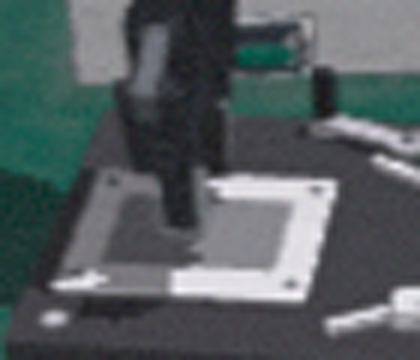

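View pics/w5.png

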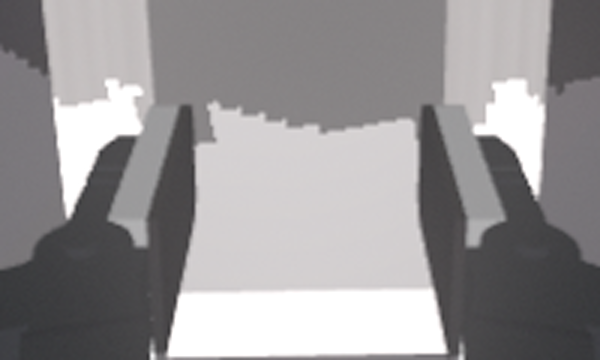

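Emit:
{"method": "jog_arm", "body": {
  "plan": [
    [0,0,-0.001,0,0,0],
    [0,0,-0.001,0,0,0],
    [0,0,-0.001,0,0,0],
    [0,0,-0.001,0,0,0],
    [0,0,-0.001,0,0,0],
    [0,0,-0.001,0,0,0],
    [0,0,-0.001,0,0,0],
    [0,0,0,0,0,0],
    [0,0,0,0,0,0],
    [0,0,0,0,0,0]
  ]
}}

```text
clock: 7.6
tcp_pos: [0.4526, -0.2247, 0.0012]
orientation: [0.0, 0.085, 0.996, 0.0]
wrist_force: [0.3, 0.4, -0.5]
finger_gap: 0.0388
```

```bash
python3 - <<'E'
from h import *
s=get_state();print(s["tcp_pos"],s["wrist_force"])
a=read_camera("side");b=read_camera("wrist")
A=cv2.resize(a[160:220,170:240,::-1],(420,360),interpolation=cv2.INTER_CUBIC);B=cv2.resize(b[200:320,150:350,::-1],(600,360),interpolation=cv2.INTER_CUBIC)
cv2.imwrite("pics/s6.png",A);cv2.imwrite("pics/w6.png",B)
E
```

```text
[ 0.45263382 -0.22471162  0.00115312] [ 0.29641287  0.36025886 -0.53410365]
```

View pics/s6.png

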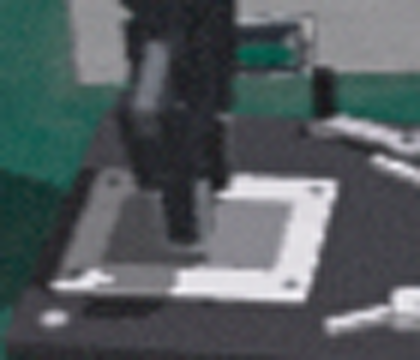

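View pics/w6.png

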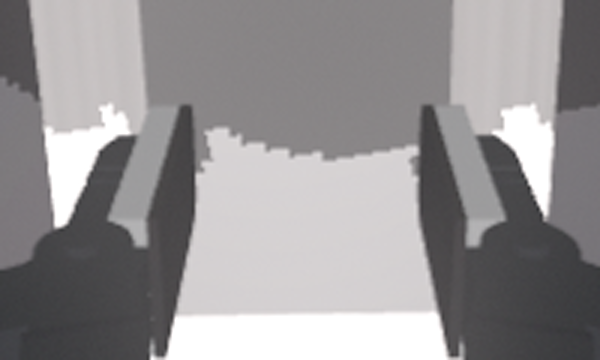

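Emit:
{"method": "jog_arm", "body": {
  "plan": [
    [0,0,-0.0005,0,0,0],
    [0,0,-0.0005,0,0,0],
    [0,0,-0.0005,0,0,0],
    [0,0,-0.0005,0,0,0],
    [0,0,0,0,0,0],
    [0,0,0,0,0,0],
    [0,0,0,0,0,0],
    [0,0,0,0,0,0],
    [0,0,0,0,0,0],
    [0,0,0,0,0,0]
  ]
}}

```text
clock: 8.7
tcp_pos: [0.4526, -0.2247, -0.0009]
orientation: [0.0, 0.085, 0.996, 0.0]
wrist_force: [0.2, -0.5, 1.1]
finger_gap: 0.0381
```

Emit:
{"method": "jog_arm", "body": {
  "plan": [
    [0,0,-0.0005,0,0,0],
    [0,0,-0.0005,0,0,0],
    [0,0,-0.0005,0,0,0],
    [0,0,0,0,0,0],
    [0,0,0,0,0,0],
    [0,0,0,0,0,0],
    [0,0,0,0,0,0],
    [0,0,0,0,0,0],
    [0,0,0,0,0,0],
    [0,0,0,0,0,0]
  ]
}}

```text
clock: 9.7
tcp_pos: [0.4526, -0.2247, -0.0023]
orientation: [0.0, 0.085, 0.996, 0.0]
wrist_force: [0.0, 0.3, -0.6]
finger_gap: 0.0382
```

Emit:
{"method": "jog_arm", "body": {
  "plan": [
    [0,0,-0.0005,0,0,0],
    [0,0,-0.0005,0,0,0],
    [0,0,-0.0005,0,0,0],
    [0,0,0,0,0,0],
    [0,0,0,0,0,0],
    [0,0,0,0,0,0],
    [0,0,0,0,0,0],
    [0,0,0,0,0,0],
    [0,0,0,0,0,0],
    [0,0,0,0,0,0]
  ]
}}

```text
clock: 10.7
tcp_pos: [0.4526, -0.2247, -0.0039]
orientation: [0.0, 0.085, 0.996, 0.0]
wrist_force: [-0.5, 0.3, -0.7]
finger_gap: 0.0386
```

```bash
python3 - <<'E'
from h import *
s=get_state();print(s["tcp_pos"],s["wrist_force"])
a=read_camera("side");b=read_camera("wrist")
A=cv2.resize(a[160:220,170:240,::-1],(420,360),interpolation=cv2.INTER_CUBIC);B=cv2.resize(b[200:320,150:350,::-1],(600,360),interpolation=cv2.INTER_CUBIC)
cv2.imwrite("pics/s7.png",A);cv2.imwrite("pics/w7.png",B)
E
```

```text
[ 0.45259558 -0.22470649 -0.00385986] [-0.51339733  0.26460975 -0.6614657 ]
```

View pics/s7.png

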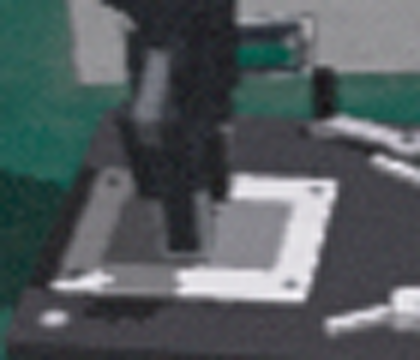

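View pics/w7.png

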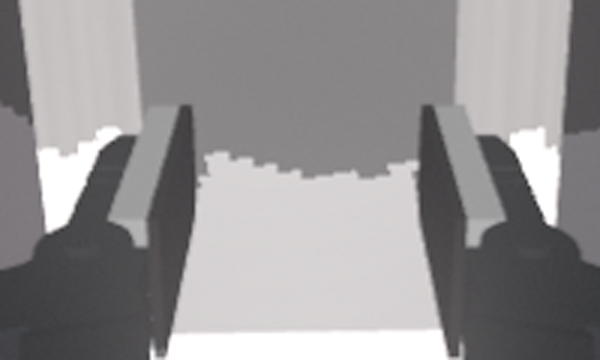

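Emit:
{"method": "jog_arm", "body": {
  "plan": [
    [0,0,-0.0005,0,0,0],
    [0,0,-0.0005,0,0,0],
    [0,0,-0.0005,0,0,0],
    [0,0,0,0,0,0],
    [0,0,0,0,0,0],
    [0,0,0,0,0,0],
    [0,0,0,0,0,0],
    [0,0,0,0,0,0],
    [0,0,0,0,0,0],
    [0,0,0,0,0,0]
  ]
}}

```text
clock: 11.8
tcp_pos: [0.4526, -0.2247, -0.0054]
orientation: [-0.0, 0.085, 0.996, 0.0]
wrist_force: [-0.3, 0.3, -0.6]
finger_gap: 0.0385
```

Emit:
{"method": "jog_arm", "body": {
  "plan": [
    [0,0,-0.0005,0,0,0],
    [0,0,-0.0005,0,0,0],
    [0,0,-0.0005,0,0,0],
    [0,0,0,0,0,0],
    [0,0,0,0,0,0],
    [0,0,0,0,0,0],
    [0,0,0,0,0,0],
    [0,0,0,0,0,0],
    [0,0,0,0,0,0],
    [0,0,0,0,0,0]
  ]
}}

```text
clock: 12.8
tcp_pos: [0.4527, -0.2248, -0.0064]
orientation: [0.0, 0.085, 0.996, -0.0]
wrist_force: [-1.4, 0.8, 5.1]
finger_gap: 0.0382
```

Emit:
{"method": "jog_arm", "body": {
  "plan": [
    [0,0,-0.0003,0,0,0],
    [0,0,-0.0003,0,0,0],
    [0,0,-0.0002,0,0,0],
    [0,0,0,0,0,0],
    [0,0,0,0,0,0],
    [0,0,0,0,0,0],
    [0,0,0,0,0,0],
    [0,0,0,0,0,0],
    [0,0,0,0,0,0],
    [0,0,0,0,0,0]
  ]
}}

```text
clock: 13.8
tcp_pos: [0.4532, -0.2251, -0.0065]
orientation: [0.001, 0.085, 0.996, -0.0]
wrist_force: [-1.6, 0.8, 11.0]
finger_gap: 0.0387
```

Emit:
{"method": "jog_arm", "body": {
  "plan": [
    [0,0,-0.0003,0,0,0],
    [0.0025,-0.0001,0,0,0,-0.15],
    [0.0025,-0.0001,0,0,0,-0.15],
    [0.0025,-0.0001,0,0,0,-0.15],
    [0.0025,-0.0001,0,0,0,-0.15],
    [0.0025,-0.0001,0,0,0,-0.15],
    [0.0025,-0.0001,0,0,0,-0.15],
    [0.0025,-0.0001,0,0,0,-0.15],
    [0.0025,-0.0001,0,0,0,-0.15],
    [0,0,0,0,0,0]
  ]
}}

```text
clock: 14.8
tcp_pos: [0.4739, -0.2265, -0.0064]
orientation: [0.001, 0.096, 0.995, -0.001]
wrist_force: [-1.3, 0.2, 11.6]
finger_gap: 0.0388
```

```bash
python3 - <<'E'
from h import *
s=get_state();print(s["tcp_pos"],s["wrist_force"],s["ft_torque"])
a=read_camera("top");b=read_camera("side")
cv2.imwrite("pics/t8.png",cv2.resize(a[165:290,195:295,::-1],None,fx=4.5,fy=4.5,interpolation=cv2.INTER_CUBIC))
cv2.imwrite("pics/s8.png",cv2.resize(b[170:235,165:305,::-1],None,fx=5.6,fy=5.6,interpolation=cv2.INTER_CUBIC))
E
```

```text
[ 0.47392613 -0.22645932 -0.00643874] [-1.27484127  0.21733364 11.62679525] [ 0.1632431   0.28562895 -0.00362598]
```

View pics/t8.png

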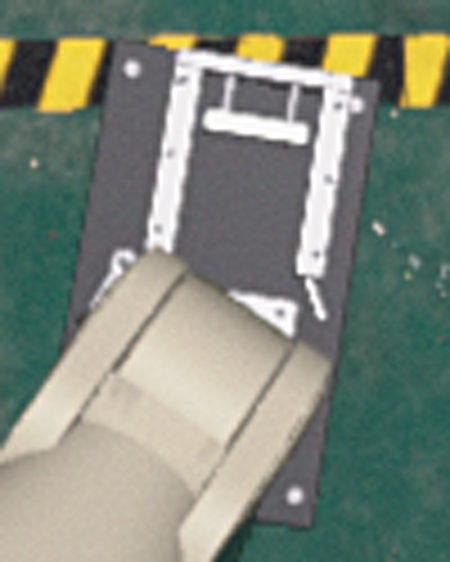

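View pics/s8.png

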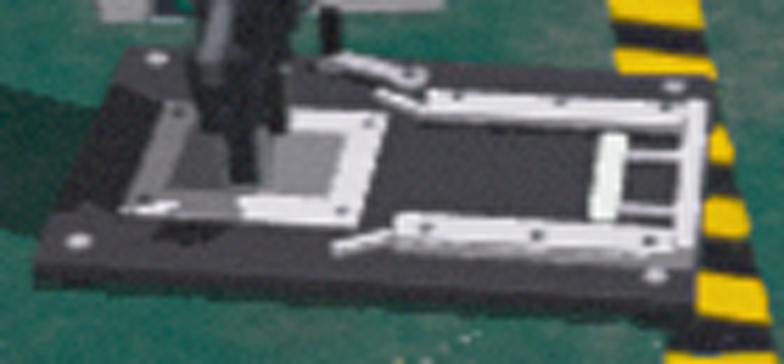

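```bash
python3 - <<'E'
from h import *
s=get_state();cal=calibration("wrist");b=read_camera("wrist");np.savez("w9.npz",K=cal["K"],T=cal["world_to_cam"],im=b)
cv2.imwrite("pics/w9.png",cv2.resize(b[:,:,::-1],(800,600),interpolation=cv2.INTER_CUBIC))
E
```

```text
(no output)
```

View pics/w9.png

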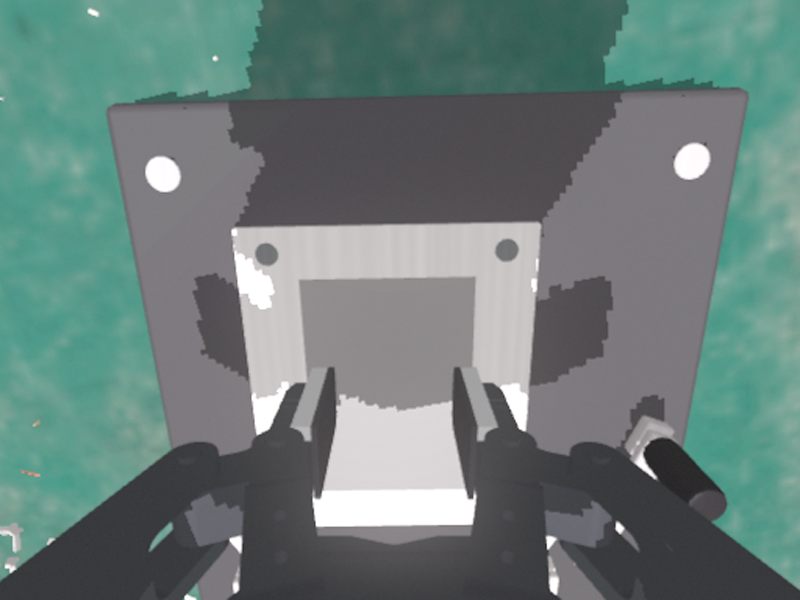

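```bash
python3 - <<'E'
from h import *
d=np.load("w9.npz");im=d["im"];cal=dict(K=d["K"],world_to_cam=d["T"])
g=cv2.cvtColor(im[:,:,::-1].copy(),cv2.COLOR_BGR2GRAY).astype(np.float32);f=.64
def e(a,b,**k):
    L,r=edge(g,(np.array(a)+.5)*f-.5,(np.array(b)+.5)*f-.5,**k);print(round(float(r),2),end=' ');return L
bn=e((109,107),(746,92),w=4);bl=e((109,107),(170,440),w=4);br=e((746,92),(685,440),w=4)
pn=e((234,230),(540,222),w=4);pl=e((234,232),(252,390),w=4);pr=e((540,224),(531,385),w=4)
print()
for z in (.018,.014):
    W=lambda p,h:ray(cal,*p,z+h)[:2]
    b0,b1=W(X(bn,bl),0),W(X(bn,br),0);p0,p1=W(X(pn,pl),.005),W(X(pn,pr),.005)
    yb=np.arctan2(*(b1-b0)[::-1])-np.pi/2;yp=np.arctan2(*(p1-p0)[::-1])-np.pi/2
    m=np.array([-np.sin(yb),np.cos(yb)]);
    print(z,"yaw board",yb,"plate",yp,"wid",np.linalg.norm(b1-b0),np.linalg.norm(p1-p0),"y p0,p1 from board",(p0-b0)@m*1e3-80,(p1-b0)@m*1e3-80,105+(p0-b1)@m*1e3,105+(p1-b1)@m*1e3,"x rear",((p0+p1)/2-b0)@[np.cos(yb),np.sin(yb)]*1e3-215)
    def dr(L,h):
        q=[np.array([-(L[1]*v+L[2])/L[0],v]) for v in (150,240)];w=[W(x,h) for x in q];w=w[1]-w[0];return np.arctan2(w[1],w[0])
    print("side dirs bl br pl pr",dr(bl,0),dr(br,0),dr(pl,.005),dr(pr,.005))
E
```

```text
0.26 0.06 0.17 0.08 0.15 0.1 
0.018 yaw board -0.16863061398029178 plate -0.17287332369841946 wid 0.18186794225346062 0.09147002629103587 y p0,p1 from board -46.91592006086909 44.55328297437569 -43.783862314329724 47.68534072091504 x rear -179.92654991721378
side dirs bl br pl pr -0.16990433693059606 -0.16794609400676067 -0.17174460603843736 -0.17303589402463773
0.014 yaw board -0.16863061398029178 plate -0.17287332369841946 wid 0.18685207344576535 0.09406570141119837 y p0,p1 from board -46.05684465326299 48.00801014034306 -47.90891809902834 46.15593669457768 x rear -178.9433578086206
side dirs bl br pl pr -0.16990433693059698 -0.16794609400676072 -0.17174460603843766 -0.1730358940246376
```

Emit:
{"method": "jog_arm", "body": {
  "plan": [
    [0.0041,-0.0007,-0.0002,0,0,0.1],
    [0.0041,-0.0007,0,0,0,0.1],
    [0.0041,-0.0007,0,0,0,0],
    [0.0041,-0.0007,0,0,0,0],
    [0.0041,-0.0007,0,0,0,0],
    [0.0041,-0.0007,0,0,0,0],
    [0.0041,-0.0007,0,0,0,0],
    [0,0,0,0,0,0],
    [0,0,0,0,0,0],
    [0,0,0,0,0,0]
  ]
}}

```text
clock: 15.95
tcp_pos: [0.5031, -0.2314, -0.0065]
orientation: [0.002, 0.094, 0.996, -0.001]
wrist_force: [-1.1, 0.5, 9.9]
finger_gap: 0.0384
```

```bash
python3 - <<'E'
from h import *
s=get_state();print(s["tcp_pos"],s["wrist_force"],s["ft_torque"])
b=read_camera("side")
cv2.imwrite("pics/s10.png",cv2.resize(b[170:235,165:305,::-1],None,fx=5.6,fy=5.6,interpolation=cv2.INTER_CUBIC))
E
```

```text
[ 0.50306766 -0.23143246 -0.00645095] [-1.0568559   0.53271613  9.87544835] [0.17926432 0.06004569 0.00948286]
```

View pics/s10.png

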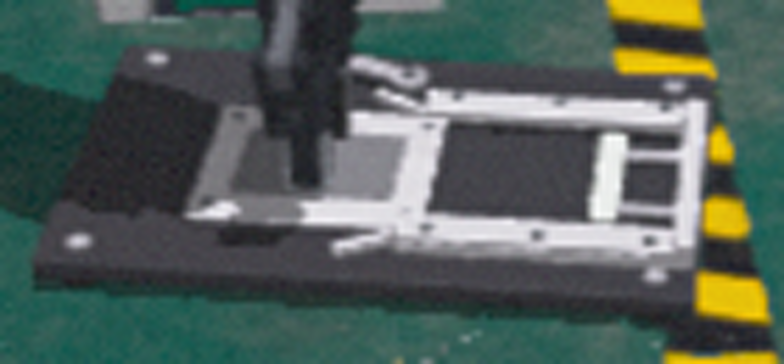

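Emit:
{"method": "jog_arm", "body": {
  "plan": [
    [0.0041,-0.0007,-0.0002,0,0,0],
    [0.0041,-0.0007,-0.0002,0,0,0],
    [0.0041,-0.0007,0,0,0,0],
    [0.0041,-0.0007,0,0,0,0],
    [0.0041,-0.0007,0,0,0,0],
    [0.0041,-0.0007,0,0,0,0],
    [0.0041,-0.0007,0,0,0,0],
    [0.0041,-0.0007,0,0,0,0],
    [0,0,0,0,0,0],
    [0,0,0,0,0,0]
  ]
}}

```text
clock: 17.0
tcp_pos: [0.5361, -0.2371, -0.0064]
orientation: [0.002, 0.094, 0.996, -0.001]
wrist_force: [-1.1, -0.2, 10.8]
finger_gap: 0.0384
```

Emit:
{"method": "jog_arm", "body": {
  "plan": [
    [0.0041,-0.0007,-0.0002,0,0,0],
    [0.0041,-0.0007,-0.0002,0,0,0],
    [0.0041,-0.0007,0,0,0,0],
    [0.0041,-0.0007,0,0,0,0],
    [0.0041,-0.0007,0,0,0,0],
    [0.0041,-0.0007,0,0,0,0],
    [0.0041,-0.0007,0,0,0,0],
    [0.0041,-0.0007,0,0,0,0],
    [0,0,0,0,0,0],
    [0,0,0,0,0,0]
  ]
}}

```text
clock: 18.0
tcp_pos: [0.569, -0.2428, -0.0064]
orientation: [0.002, 0.094, 0.996, -0.001]
wrist_force: [-0.2, -0.4, 14.0]
finger_gap: 0.0383
```

```bash
python3 - <<'E'
from h import *
s=get_state();print(s["tcp_pos"],s["wrist_force"],s["ft_torque"])
b=read_camera("side")
cv2.imwrite("pics/s11.png",cv2.resize(b[170:235,165:305,::-1],None,fx=5.6,fy=5.6,interpolation=cv2.INTER_CUBIC))
b=read_camera("wrist");cv2.imwrite("pics/w11.png",cv2.resize(b[:,:,::-1],(800,600),interpolation=cv2.INTER_CUBIC))
E
```

```text
[ 0.56903839 -0.24280523 -0.00642678] [-0.18203498 -0.37699034 13.95538064] [ 0.22234793  0.15401841 -0.01803059]
```

View pics/s11.png

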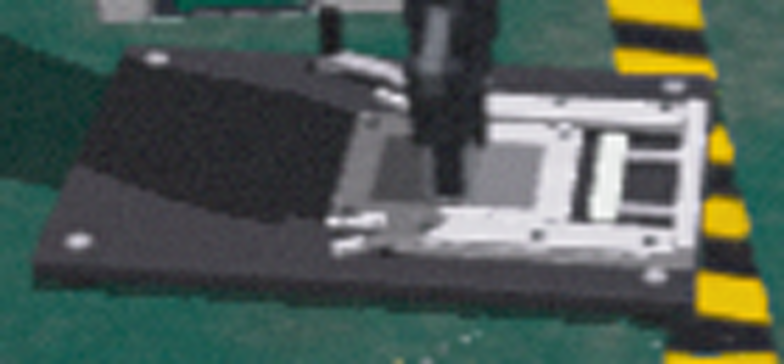

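View pics/w11.png

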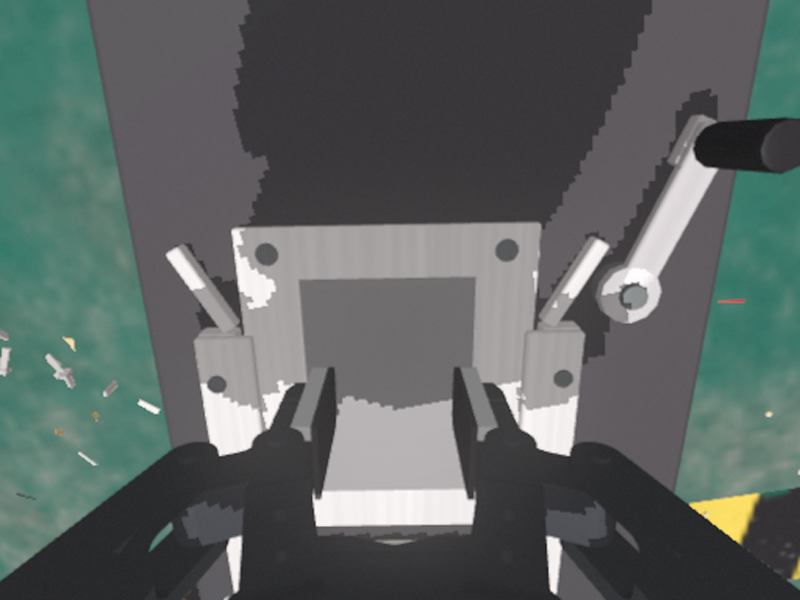

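Emit:
{"method": "jog_arm", "body": {
  "plan": [
    [0.0041,-0.0007,-0.0001,0,0,0],
    [0.0041,-0.0007,0,0,0,0],
    [0.0041,-0.0007,0,0,0,0],
    [0.002,-0.0003,0,0,0,0],
    [0.002,-0.0004,0,0,0,0],
    [0.002,-0.0003,0,0,0,0],
    [0.002,-0.0004,0,0,0,0],
    [0,0,0,0,0,0],
    [0,0,0,0,0,0],
    [0,0,0,0,0,0]
  ]
}}

```text
clock: 19.1
tcp_pos: [0.5872, -0.2459, -0.0065]
orientation: [0.0, 0.094, 0.996, -0.001]
wrist_force: [-6.2, 0.1, 17.2]
finger_gap: 0.0384
```

Emit:
{"method": "jog_arm", "body": {
  "plan": [
    [0.002,-0.0003,0.0002,0,0,0],
    [0.002,-0.0004,0,0,0,0],
    [0.002,-0.0003,0,0,0,0],
    [0.001,-0.0002,0,0,0,0],
    [0,0,0,0,0,0],
    [0,0,0,0,0,0],
    [0,0,0,0,0,0],
    [0,0,0,0,0,0],
    [0,0,0,0,0,0],
    [0,0,0,0,0,0]
  ]
}}

```text
clock: 20.1
tcp_pos: [0.5939, -0.247, -0.0065]
orientation: [0.0, 0.094, 0.996, -0.001]
wrist_force: [-6.1, 0.4, 15.2]
finger_gap: 0.0383
```

```bash
python3 - <<'E'
from h import *
s=get_state();print(s["tcp_pos"],s["wrist_force"],s["ft_torque"])
b=read_camera("side")
cv2.imwrite("pics/s12.png",cv2.resize(b[170:235,165:305,::-1],None,fx=5.6,fy=5.6,interpolation=cv2.INTER_CUBIC))
cal=calibration("wrist");b=read_camera("wrist");np.savez("w12.npz",K=cal["K"],T=cal["world_to_cam"],im=b);cv2.imwrite("pics/w12.png",cv2.resize(b[:,:,::-1],(800,600),interpolation=cv2.INTER_CUBIC))
E
```

```text
[ 0.59393071 -0.24702011 -0.00645334] [-6.06732494  0.40148326 15.22974874] [0.26231611 1.38427159 0.022046  ]
```

View pics/s12.png

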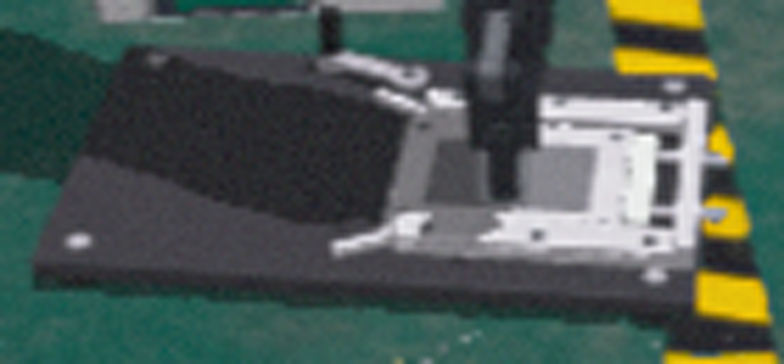

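View pics/w12.png

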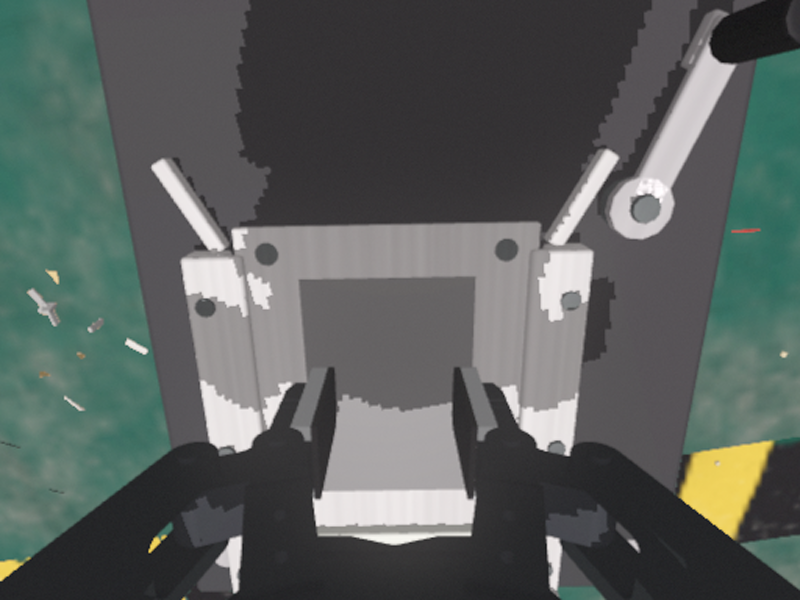

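Emit:
{"method": "jog_arm", "body": {
  "plan": [
    [0.001,-0.0002,0,0,0,0],
    [0.001,-0.0002,0,0,0,0],
    [0.0005,0,0,0,0,0],
    [0,0,0,0,0,0],
    [0,0,0,0,0,0],
    [0,0,0,0,0,0],
    [0,0,0,0,0,0],
    [0,0,0,0,0,0],
    [0,0,0,0,0,0],
    [0,0,0,0,0,0]
  ]
}}

```text
clock: 21.2
tcp_pos: [0.5962, -0.2474, -0.0065]
orientation: [0.0, 0.094, 0.996, -0.001]
wrist_force: [-7.3, 0.3, 17.2]
finger_gap: 0.0383
```

Emit:
{"method": "jog_arm", "body": {
  "plan": [
    [0.0005,-0.0001,0.0001,0,0,0],
    [0.0005,-0.0001,0,0,0,0],
    [0.0005,0,0,0,0,0],
    [0,0,0,0,0,0],
    [0,0,0,0,0,0],
    [0,0,0,0,0,0],
    [0,0,0,0,0,0],
    [0,0,0,0,0,0],
    [0,0,0,0,0,0],
    [0,0,0,0,0,0]
  ]
}}

```text
clock: 22.2
tcp_pos: [0.5962, -0.2474, -0.0065]
orientation: [-0.001, 0.095, 0.996, -0.001]
wrist_force: [-12.1, 0.2, 19.1]
finger_gap: 0.0383
```

Emit:
{"method": "jog_arm", "body": {
  "plan": [
    [-0.0005,0,0.0005,0,0,0],
    [-0.0005,0,0.0007,0,0,0],
    [0,0,0.001,0,0,0],
    [0,0,0.003,0,0,0],
    [0,0,0.01,0,0,0],
    [-0.006,0.001,0.03,0,0,0],
    [-0.014,0.0025,0.04,0,0,0],
    [-0.014,0.0025,0.04,0,0,0],
    [-0.014,0.0025,0.02,0,0,0],
    [0,0,0,0,0,0]
  ]
}}

```text
clock: 23.2
tcp_pos: [0.5503, -0.2392, 0.1412]
orientation: [0.003, 0.094, 0.996, -0.001]
wrist_force: [0.9, 0.2, 0.4]
finger_gap: 0.0381
```

```bash
python3 - <<'E'
from h import *
s=get_state();print(s["tcp_pos"],s["wrist_force"],s["joint_pos"])
cal=calibration("wrist");b=read_camera("wrist");np.savez("w13.npz",K=cal["K"],T=cal["world_to_cam"],im=b);cv2.imwrite("pics/w13.png",cv2.resize(b[:,:,::-1],(800,600),interpolation=cv2.INTER_CUBIC))
E
```

```text
[ 0.550341   -0.23924155  0.14118679] [0.92352656 0.19578563 0.39198047] [-5.43856599e-01  3.78985998e-01 -1.24371950e-02  1.17263926e+00
  1.36382397e-04 -3.55168809e-01]
```

View pics/w13.png

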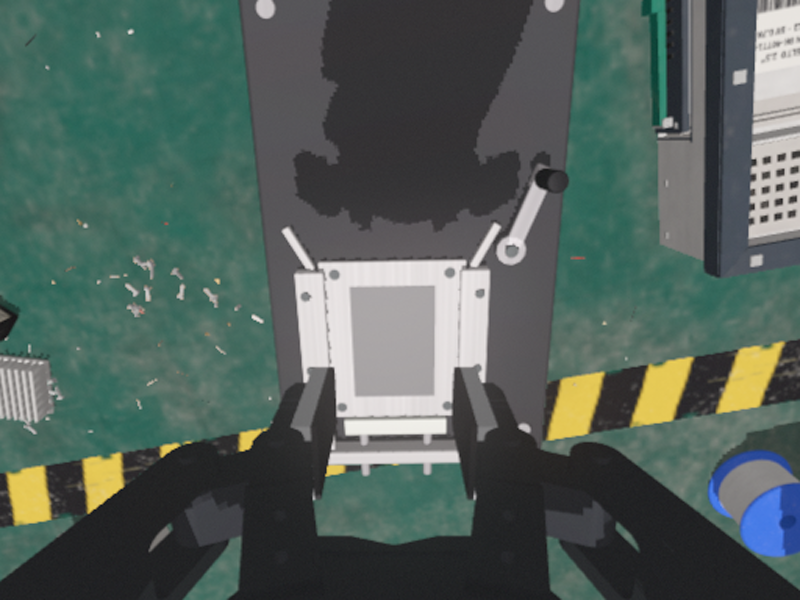

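```bash
python3 - <<'E'
from h import *
from scipy.optimize import least_squares
d=np.load("w13.npz");im=d["im"];cal=dict(K=d["K"],world_to_cam=d["T"])
cv2.imwrite("pics/w13p.png",cv2.resize(im[95:180,310:375,::-1],None,fx=7,fy=7,interpolation=cv2.INTER_CUBIC))
cv2.imwrite("pics/w13q.png",cv2.resize(im[155:310,170:330,::-1],None,fx=5,fy=3.8,interpolation=cv2.INTER_CUBIC))
cs=calibration("side")
for u,v in[(150+170/5,130+218/5),(150+470/5,130+215/5),(150+360/5,130+212/5)]: print("box base",ray(cs,u,v,0.0))
# fixture pose (x .5966,y -.2477, yaw -.169)
E
```

```text
box base [ 0.38870413 -0.0618094   0.        ]
box base [ 0.56836645 -0.0710408   0.        ]
box base [ 0.50238723 -0.06298239  0.        ]
```

View pics/w13p.png

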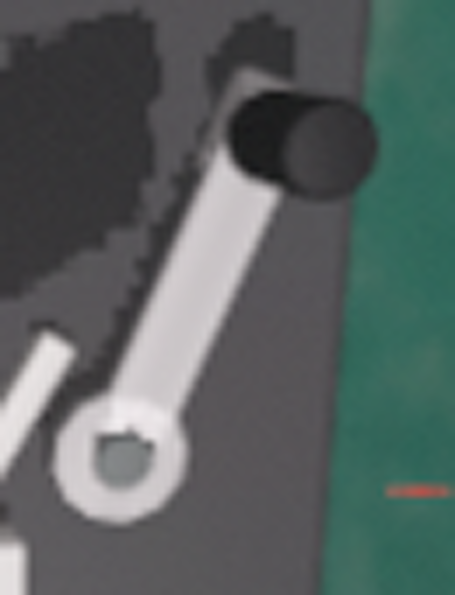

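View pics/w13q.png

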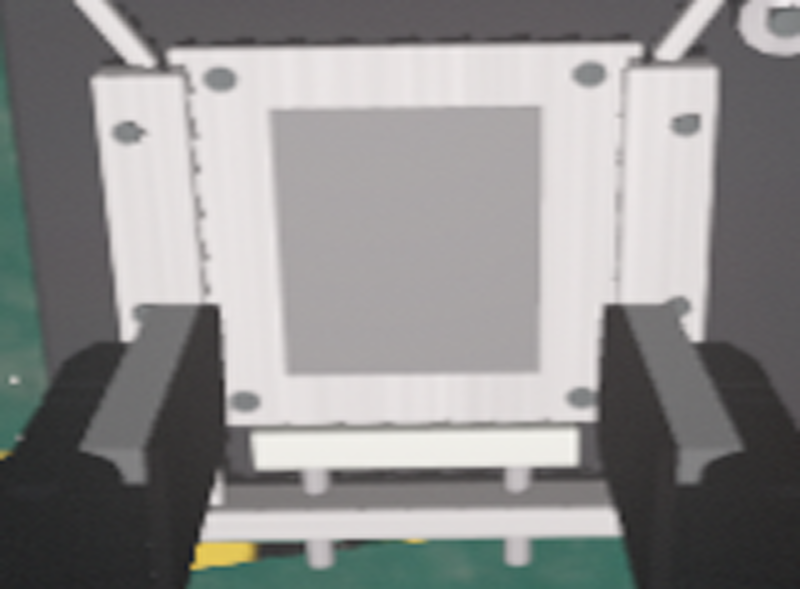

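```bash
python3 - <<'E'
from h import *
d=np.load("w13.npz");cal=dict(K=d["K"],world_to_cam=d["T"])
R=lambda a:np.array([[np.cos(a),np.sin(a)],[-np.sin(a),np.cos(a)]])
for z in(.0145,.0165,.0185):
    P=ray(cal,356.7,115.9,z+.037)[:2];V=ray(cal,326.8,160.2,z+.011)[:2]
    f=R(-.169)@(P-V)*1e3;print(z,"pin",P,"piv",V,"d fix",f,np.hypot(*f),np.arctan2(f[1],f[0])%6.283-2.618)
    c=np.cos(-.169);s=np.sin(-.169);O=V-np.array([c*-.0615-s*.072,s*-.0615+c*.072]);print("origin",O)
    # plate rear edge corners in q crop
    for u,v in((168,48),(641,44),(220,424),(597,424)):
        p=ray(cal,u/5+170-.5,v/3.8+155-.5,z+.005)[:2];print(R(-.169)@(p-O)*1e3)
    for u,v in((252,430),(578,430)):
        p=ray(cal,u/5+170-.5,v/3.8+155-.5,z+.008)[:2];print("ej",R(-.169)@(p-O)*1e3)
E
```

```text
0.0145 pin [ 0.50876507 -0.14306314] piv [ 0.54809591 -0.166246  ] d fix [-42.66979742  16.23727375] 45.6547989879134 0.15997982154655377
origin [ 0.59660959 -0.24756435]
[-55.48031376 -46.80073108]
[-54.82709913  45.45431886]
[ 55.07238552 -43.03444353]
[56.50564689 38.91710327]
ej [ 55.27733267 -35.77293306]
ej [56.50491371 34.49004581]
0.0165 pin [ 0.50848906 -0.14368241] piv [ 0.5475698  -0.16664673] d fix [-42.38649855  16.06390428] 45.32840478572827 0.1613316915238765
origin [ 0.59608348 -0.24796507]
[-55.51229214 -45.97659689]
[-54.86355427  45.64618896]
[ 54.28274127 -42.23612135]
[55.70617988 39.15377576]
ej [ 54.4733805  -35.02162408]
ej [55.69246101 34.75481019]
0.0185 pin [ 0.50821305 -0.14430168] piv [ 0.54704369 -0.16704745] d fix [-42.10319969  15.89053481] 45.00209462514629 0.16270316885478486
origin [ 0.59555737 -0.24836579]
[-55.54427052 -45.15246269]
[-54.90000942  45.83805906]
[ 53.49309702 -41.43779916]
[54.90671286 39.39044825]
ej [ 53.66942833 -34.27031511]
ej [54.8800083  35.01957457]
```

Emit:
{"method": "jog_arm", "body": {
  "plan": [
    [-0.014,0.032,0,0,0,0],
    [-0.014,0.032,0,0,0,0],
    [-0.014,0.031,0,0,0,0],
    [0,0,-0.03,0,0,0],
    [0,0,-0.03,0,0,0],
    [0,0,-0.02,0,0,0],
    [0,0,-0.01,0,0,0],
    [0,0,0,0,0,0],
    [0,0,0,0,0,0],
    [0,0,0,0,0,0]
  ]
}}

```text
clock: 24.25
tcp_pos: [0.5082, -0.1439, 0.0474]
orientation: [0.001, 0.094, 0.996, -0.0]
wrist_force: [0.4, 0.1, -0.7]
finger_gap: 0.0384
```

```bash
python3 - <<'E'
from h import *
s=get_state();print(s["tcp_pos"],s["wrist_force"])
b=read_camera("wrist");cv2.imwrite("pics/w14.png",cv2.resize(b[:,:,::-1],(800,600),interpolation=cv2.INTER_CUBIC))
b=read_camera("side");cv2.imwrite("pics/s14.png",cv2.resize(b[130:235,150:310,::-1],None,fx=5,fy=5,interpolation=cv2.INTER_CUBIC))
E
```

```text
[ 0.50819599 -0.14387185  0.04736473] [ 0.394915    0.14661259 -0.74853705]
```

View pics/w14.png

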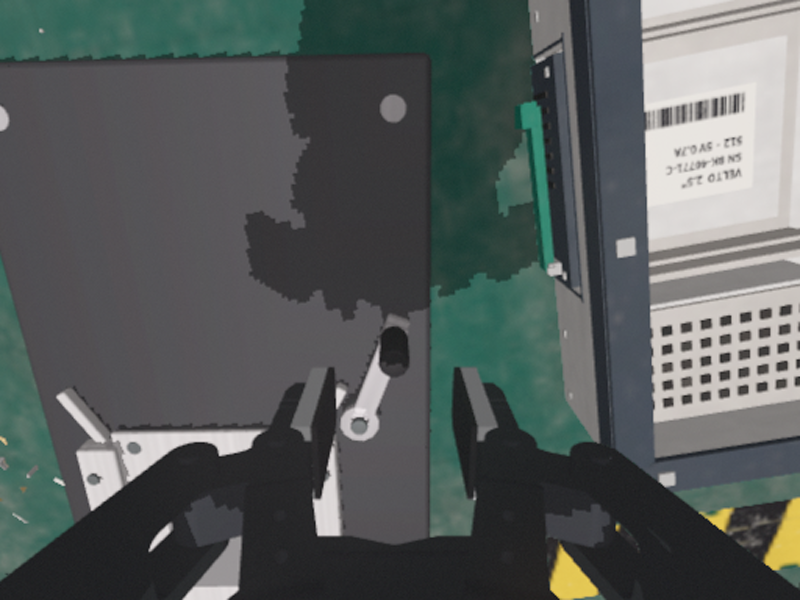

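View pics/s14.png

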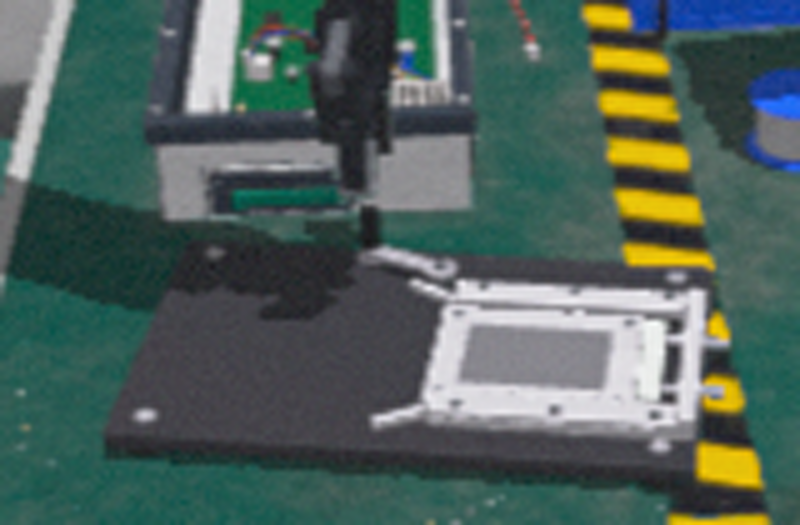

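```bash
python3 - <<'E'
from h import *
c=calibration("wrist");b=cv2.imread("pics/w14.png")
cv2.imwrite("pics/w14p.png",cv2.resize(b[300:450,320:480],None,fx=4,fy=4,interpolation=cv2.INTER_CUBIC))
print((proj(c,[.5082,-.1439,.0555])+.5)/.64, ray(c,394*.64,360*.64,.0555),ray(c,394*.64,352*.64,.0555))
E
```

```text
[392.77718726 364.86457084] [ 0.50670186 -0.14285599  0.0555    ] [ 0.50352094 -0.14225172  0.0555    ]
```

View pics/w14p.png

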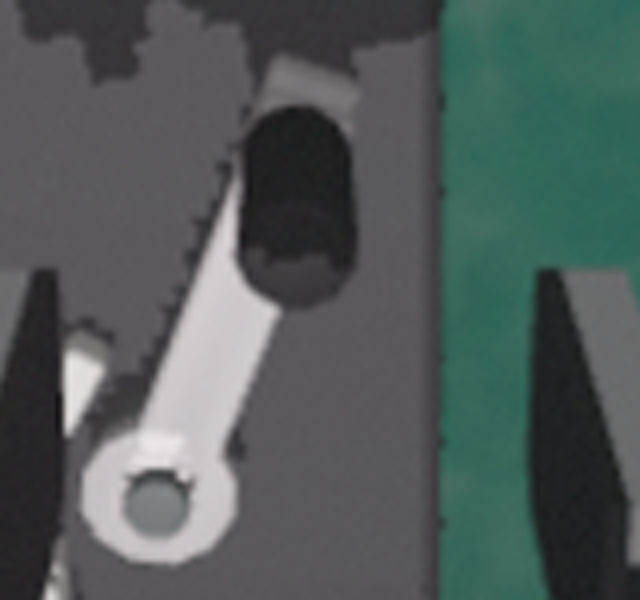

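Emit:
{"method": "jog_arm", "body": {
  "plan": [
    [0,0,-0.006,0,0,0],
    [0,0,-0.006,0,0,0],
    [0,0,-0.006,0,0,0],
    [0,0,-0.006,0,0,0],
    [0,0,-0.005,0,0,0],
    [0,0,-0.004,0,0,0],
    [0,0,0,0,0,0],
    [0,0,0,0,0,0],
    [0,0,0,0,0,0],
    [0,0,0,0,0,0]
  ]
}}

```text
clock: 25.35
tcp_pos: [0.5075, -0.1435, 0.0137]
orientation: [0.0, 0.094, 0.996, -0.0]
wrist_force: [-0.5, 0.1, -1.0]
finger_gap: 0.0386
```

```bash
python3 - <<'E'
from h import *
s=get_state();print(s["tcp_pos"],s["wrist_force"])
b=read_camera("wrist");cv2.imwrite("pics/w15.png",cv2.resize(b[180:340,150:350,::-1],None,fx=3.75,fy=3.75,interpolation=cv2.INTER_CUBIC))
b=read_camera("side");cv2.imwrite("pics/s15.png",cv2.resize(b[130:235,150:310,::-1],None,fx=5,fy=5,interpolation=cv2.INTER_CUBIC))
E
```

```text
[ 0.50747915 -0.14350042  0.01370471] [-0.50590881  0.12701705 -0.97767224]
```

View pics/w15.png

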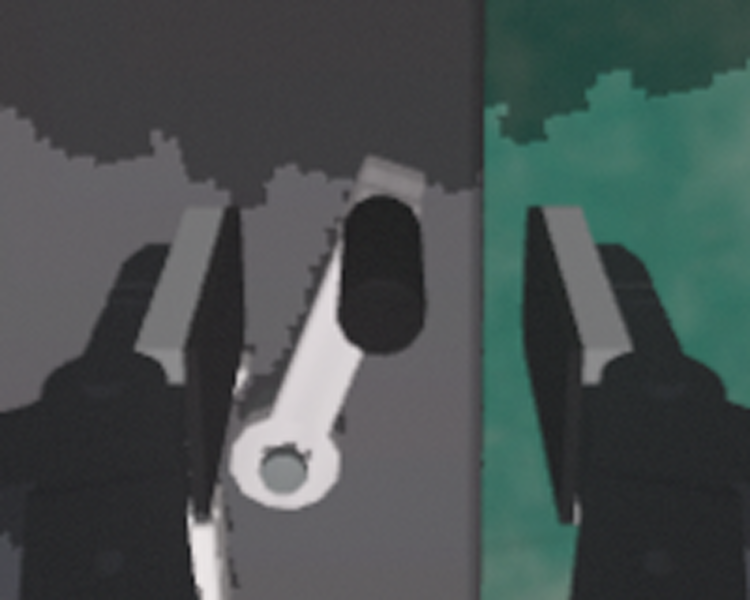

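View pics/s15.png

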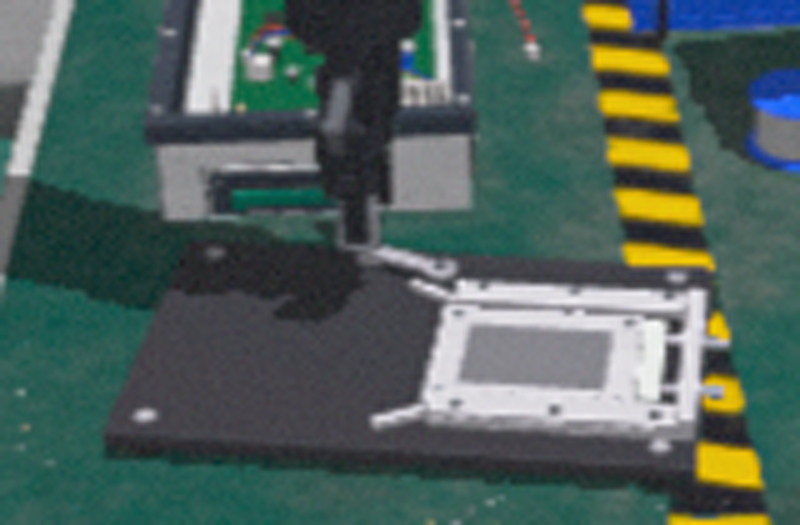

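Emit:
{"method": "jog_arm", "body": {
  "plan": [
    [0,0,0,0,0,0],
    [0,0,0,0,0,0],
    [0,0,0,0,0,0],
    [0,0,0,0,0,0],
    [0,0,0,0,0,0],
    [0,0,0,0,0,0],
    [0,0,0,0,0,0],
    [0,0,0,0,0,0],
    [0,0,0,0,0,0],
    [0,0,0,0,0,0]
  ],
  "hand": 0,
  "force": 25
}}

```text
clock: 26.45
tcp_pos: [0.5073, -0.1435, 0.0135]
orientation: [0.0, 0.094, 0.996, -0.0]
wrist_force: [-0.6, -0.7, 3.2]
finger_gap: 0.0105
```

```bash
python3 - <<'E'
from h import *
s=get_state();print(s["tcp_pos"],s["wrist_force"],s["finger_gap"])
b=read_camera("wrist");cv2.imwrite("pics/w16.png",cv2.resize(b[180:340,150:350,::-1],None,fx=3.75,fy=3.75,interpolation=cv2.INTER_CUBIC))
th0=2.612;V=np.array([.547,-.167])
for k in range(0,13):
    t=th0+(4.543-th0)*k/12;print(k,np.round(V+.045*np.array([np.cos(t),np.sin(t)]),4))
E
```

```text
[ 0.50728303 -0.1434525   0.01352396] [-0.64024192 -0.74866761  3.22894842] 0.010534798163898415
0 [ 0.5082 -0.1443]
1 [ 0.505  -0.1508]
2 [ 0.503  -0.1577]
3 [ 0.502  -0.1649]
4 [ 0.5023 -0.1721]
5 [ 0.5037 -0.1792]
6 [ 0.5062 -0.186 ]
7 [ 0.5098 -0.1923]
8 [ 0.5143 -0.1979]
9 [ 0.5197 -0.2028]
10 [ 0.5258 -0.2067]
11 [ 0.5324 -0.2096]
12 [ 0.5394 -0.2114]
```

View pics/w16.png

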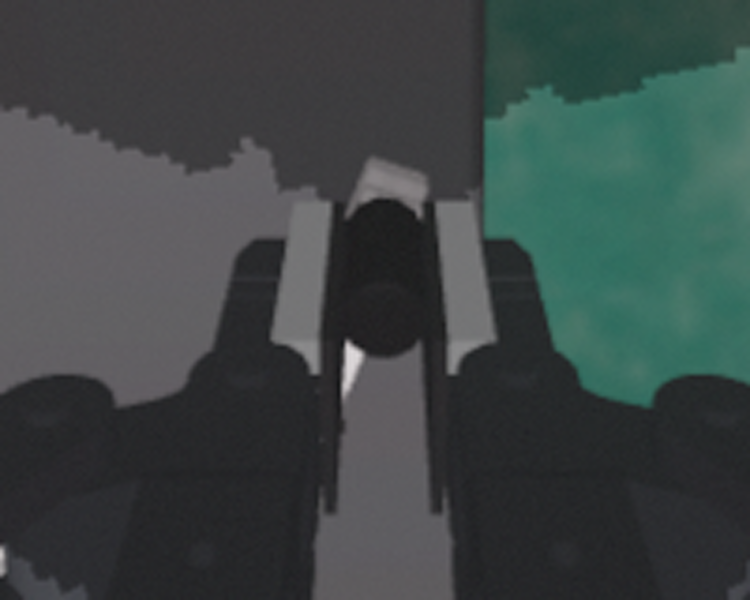

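Emit:
{"method": "jog_arm", "body": {
  "plan": [
    [0,0,0.001,0,0,0],
    [-0.0032,-0.0065,0,0,0,0],
    [-0.002,-0.0069,0,0,0,0],
    [-0.001,-0.0072,0,0,0,0],
    [0.0003,-0.0072,0,0,0,0],
    [0.0014,-0.0071,0,0,0,0],
    [0.0025,-0.0068,0,0,0,0],
    [0,0,0,0,0,0],
    [0,0,0,0,0,0],
    [0,0,0,0,0,0]
  ]
}}

```text
clock: 27.5
tcp_pos: [0.5032, -0.1856, 0.0137]
orientation: [-0.002, 0.095, 0.996, -0.001]
wrist_force: [-5.7, -0.8, -2.3]
finger_gap: 0.0105
```

```bash
python3 - <<'E'
from h import *
s=get_state();print(s["tcp_pos"],s["wrist_force"],s["finger_gap"])
b=read_camera("wrist");cv2.imwrite("pics/w17.png",cv2.resize(b[120:340,100:400,::-1],None,fx=2.6,fy=2.6,interpolation=cv2.INTER_CUBIC))
E
```

```text
[ 0.50320833 -0.18560554  0.01371438] [-5.70681184 -0.78154123 -2.31770757] 0.010497810903353147
```

View pics/w17.png

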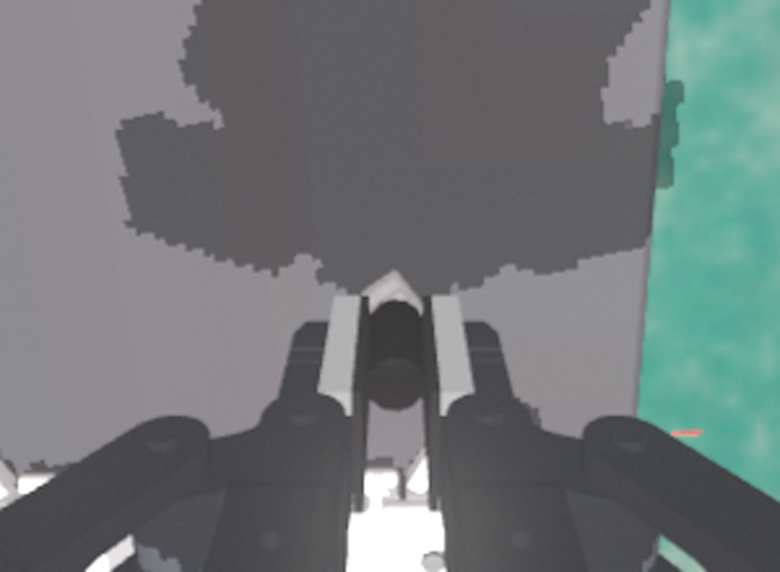

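Emit:
{"method": "jog_arm", "body": {
  "plan": [
    [-0.002,0,0.0003,0,0,0],
    [0.0034,-0.0066,0,0,0,0],
    [0.0048,-0.0063,0,0,0,0],
    [0.0057,-0.0054,0,0,0,0],
    [0.0066,-0.0042,0,0,0,0],
    [0,0,0,0,0,0],
    [0,0,0,0,0,0],
    [0,0,0,0,0,0],
    [0,0,0,0,0,0],
    [0,0,0,0,0,0]
  ]
}}

```text
clock: 28.55
tcp_pos: [0.524, -0.2074, 0.0145]
orientation: [0.0, 0.094, 0.996, 0.0]
wrist_force: [3.3, 3.0, -14.2]
finger_gap: 0.0101
```

Emit:
{"method": "jog_arm", "body": {
  "plan": [
    [0,0.0003,-0.0015,0,0,0],
    [0.0035,-0.0014,0,0,0,0],
    [0.0035,-0.0012,0,0,0,0],
    [0.003,-0.0008,0,0,0,0],
    [0.003,-0.0006,0,0,0,0],
    [0,0,0,0,0,0],
    [0,0,0,0,0,0],
    [0,0,0,0,0,0],
    [0,0,0,0,0,0],
    [0,0,0,0,0,0]
  ]
}}

```text
clock: 29.55
tcp_pos: [0.5367, -0.2112, 0.0142]
orientation: [0.0, 0.094, 0.996, 0.0]
wrist_force: [-1.0, 4.7, 0.3]
finger_gap: 0.01
```

```bash
python3 - <<'E'
from h import *
s=get_state();print(s["tcp_pos"],s["wrist_force"],s["finger_gap"])
b=read_camera("wrist");cv2.imwrite("pics/w18.png",cv2.resize(b[120:340,100:400,::-1],None,fx=2.6,fy=2.6,interpolation=cv2.INTER_CUBIC))
b=read_camera("side");cv2.imwrite("pics/s18.png",cv2.resize(b[130:235,150:310,::-1],None,fx=5,fy=5,interpolation=cv2.INTER_CUBIC))
E
```

```text
[ 0.53672139 -0.21121966  0.01418266] [-1.04382418  4.74061056  0.31205885] 0.01002673993729613
```

View pics/w18.png

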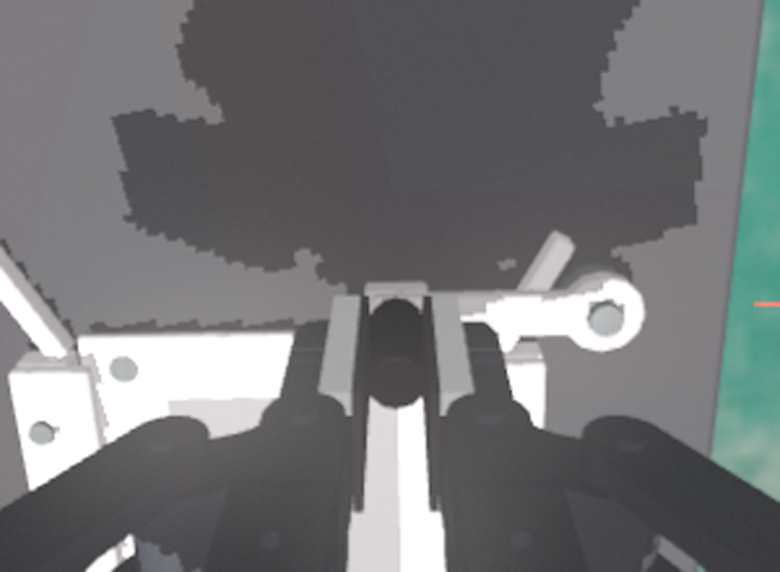

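View pics/s18.png

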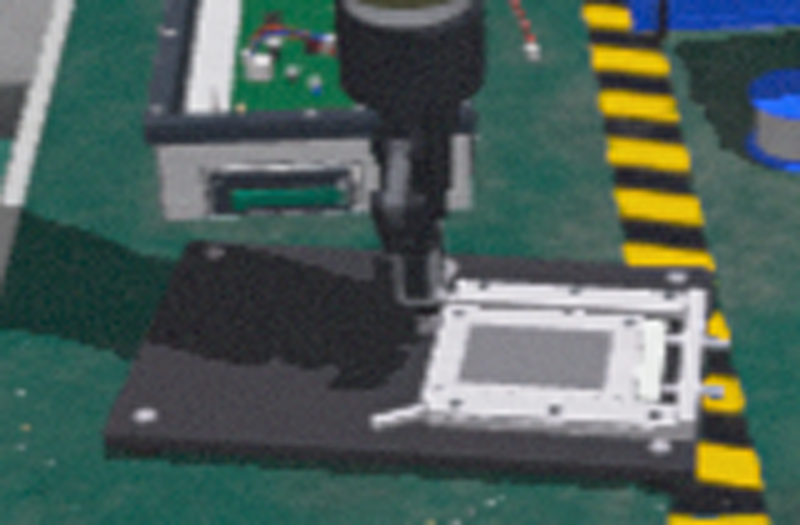

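Emit:
{"method": "jog_arm", "body": {
  "plan": [
    [0.001,0.0004,0,0,0,0],
    [0.001,0,0,0,0,0],
    [0.001,-0.0002,0,0,0,0],
    [0,0,0,0,0,0],
    [0,0,0,0,0,0],
    [0,0,0,0,0,0],
    [0,0,0,0,0,0],
    [0,0,0,0,0,0],
    [0,0,0,0,0,0],
    [0,0,0,0,0,0]
  ]
}}

```text
clock: 30.65
tcp_pos: [0.5368, -0.2112, 0.0141]
orientation: [-0.002, 0.095, 0.996, -0.001]
wrist_force: [-9.2, 3.8, 5.0]
finger_gap: 0.0104
```

Emit:
{"method": "jog_arm", "body": {
  "plan": [
    [0,0,0,0,0,0],
    [0,0,0,0,0,0],
    [0,0,0,0,0,0],
    [0,0,0,0,0,0],
    [0,0,0,0,0,0],
    [0,0,0.002,0,0,0],
    [0,0,0.01,0,0,0],
    [0,0,0.02,0,0,0],
    [0,0,0.03,0,0,0],
    [0,0,0.03,0,0,0]
  ],
  "hand": 0.4
}}

```text
clock: 31.65
tcp_pos: [0.5394, -0.2109, 0.1066]
orientation: [-0.0, 0.094, 0.996, 0.0]
wrist_force: [1.7, -0.9, -0.7]
finger_gap: 0.0341
```

Emit:
{"method": "jog_arm", "body": {
  "plan": [
    [0,0,0.03,0,0,0],
    [0,0,0.03,0,0,0],
    [-0.01,0,0.02,0,0,0],
    [-0.02,0,0,0,0,0],
    [-0.02,0,0,0,0,0],
    [0,0,0,0,0,0],
    [0,0,0,0,0,0],
    [0,0,0,0,0,0],
    [0,0,0,0,0,0],
    [0,0,0,0,0,0]
  ]
}}

```text
clock: 32.65
tcp_pos: [0.4902, -0.2111, 0.1849]
orientation: [-0.0, 0.094, 0.996, 0.0]
wrist_force: [0.6, 0.4, -0.4]
finger_gap: 0.0343
```

```bash
python3 - <<'E'
from h import *
s=get_state();print(s["tcp_pos"],s["wrist_force"],s["finger_gap"])
cal=calibration("wrist");b=read_camera("wrist");np.savez("w19.npz",K=cal["K"],T=cal["world_to_cam"],im=b);cv2.imwrite("pics/w19.png",cv2.resize(b[:,:,::-1],(800,600),interpolation=cv2.INTER_CUBIC))
b=read_camera("side");cv2.imwrite("pics/s19.png",cv2.resize(b[:,:,::-1],(800,600),interpolation=cv2.INTER_CUBIC))
E
```

```text
[ 0.49016037 -0.21105644  0.18494497] [ 0.61950463  0.42686701 -0.4102355 ] 0.03425851861887575
```

View pics/w19.png

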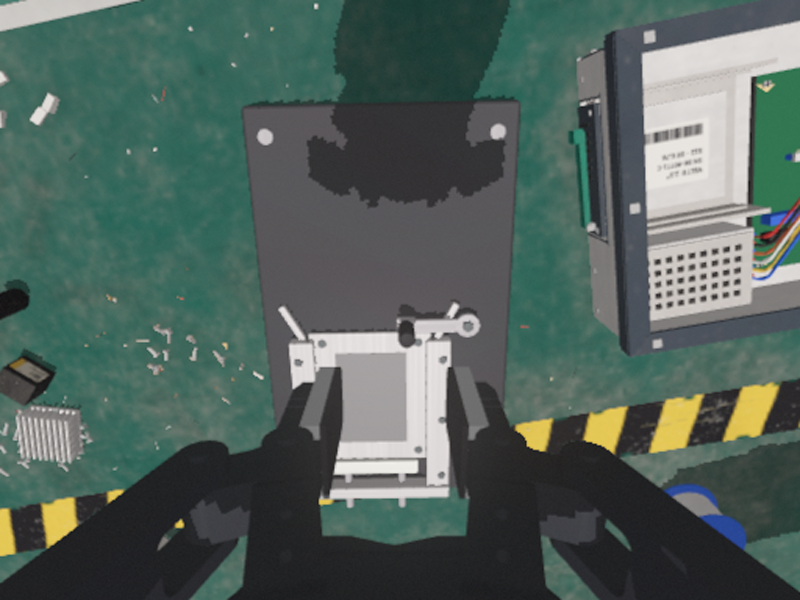

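View pics/s19.png

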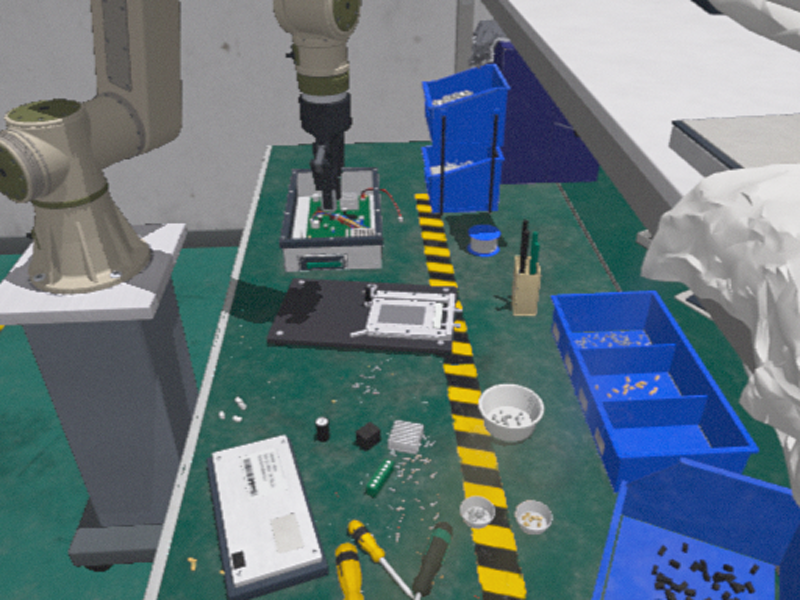

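```bash
python3 - <<'E'
from h import *
d=np.load("w19.npz");im=d["im"]
cv2.imwrite("pics/w19z.png",cv2.resize(im[185:325,175:315,::-1],None,fx=4.2,fy=4.2,interpolation=cv2.INTER_CUBIC))
cv2.imwrite("pics/w19p.png",cv2.resize(im[190:225,245:315,::-1],None,fx=11,fy=11,interpolation=cv2.INTER_CUBIC))
E
```

```text
(no output)
```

View pics/w19z.png

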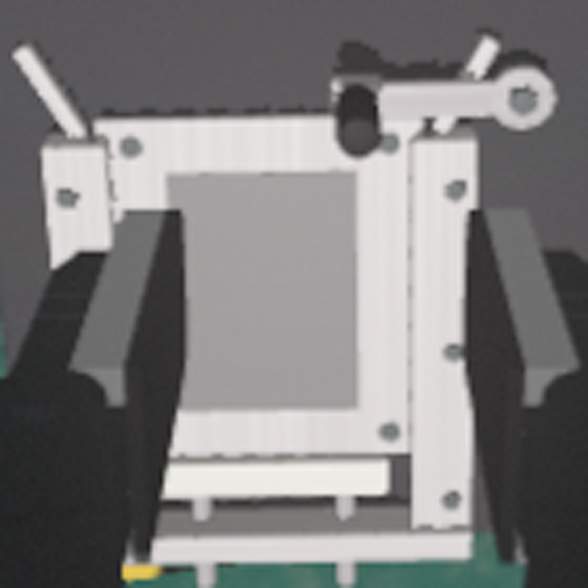

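View pics/w19p.png

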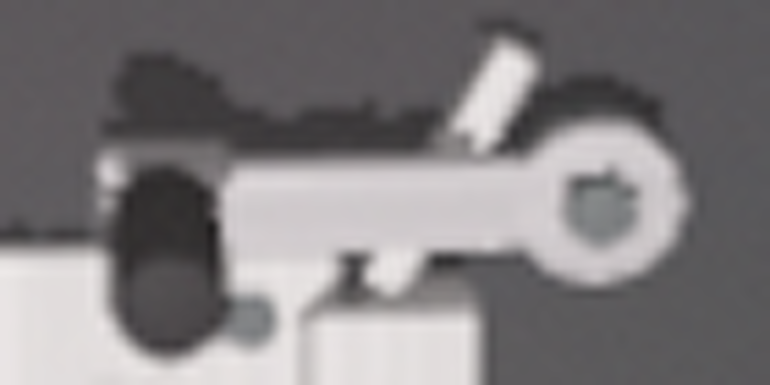

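```bash
python3 - <<'E'
from h import *
d=np.load("w19.npz");cal=dict(K=d["K"],world_to_cam=d["T"]);z=.0185
c=lambda u,v:(u/11+245-.5,v/11+190-.5)
P=ray(cal,*c(168,305),z+.037)[:2];V=ray(cal,*c(598,205),z+.011)[:2];w=P-V
print(np.hypot(*w),np.arctan2(w[1],w[0])%6.283+.169-2.618)
for a,b in(((230,163),(520,157)),((225,256),(530,249))):
    A=ray(cal,*c(*a),z+.011)[:2];B=ray(cal,*c(*b),z+.011)[:2];w=A-B;print(np.arctan2(w[1],w[0])%6.283+.169-2.618)
g=cv2.cvtColor(d["im"][:,:,::-1].copy(),cv2.COLOR_BGR2GRAY).astype(np.float32)
for a,b in(((230,163),(520,157)),((225,256),(530,249))):
    L,r=edge(g,c(*a),c(*b),w=2);q=[ray(cal,x,-(L[0]*x+L[2])/L[1],z+.011)[:2] for x in (266,290)];w=q[0]-q[1];print("edge",np.arctan2(w[1],w[0])%6.283+.169-2.618,r)
E
```

```text
0.04503131498850856 2.0817766325212266
2.0977558404535475
2.100389090365176
edge 2.0828112415082756 0.07651447
edge 2.1229429179252954 0.1143561
```

```bash
python3 - <<'E'
from h import *
s=get_state();print(s["clock"],s["tcp_pos"]);print(hand_in())
E
```

```text
32.75 [ 0.48997029 -0.21101858  0.18496806]
the job is handed in; nothing more can be done
None
```

I dragged the plate fully home, swung the latch to its closed stop, and handed the job in at 32.75 s with the gripper well clear of everything.

**Plate:** I pressed on its flat face with both fingertips and dragged it under the lips. The press force read about 10–19 N at the end of each move; forces within a move were not read. At the end the push rose to 12 N with no further motion. The next picture put the plate's rear edge at fixture x ≈ -55 mm and the stop block's face at about 54–56 mm, against 55 mm when fully home.

**Latch:** I then pinched the pin and swung it until a 9 N push gave no further motion. In the last picture it measured 2.08 to 2.12 rad depending on the edge used, against 2.094 rad closed. It stands square behind the plate. The last pictures also show the plate still home, and I saw no change in the loose parts.

**What disagreed:**
- **Fingertips:** they proved to be about 30 mm behind the stated TCP, so I lowered in small steps and found contact by force.
- **Board height:** the first fit gave 14 mm, outside the 18–26 mm range, so I used 18.5 mm, which gave the latch its correct 45 mm radius.
- **Latch pivot:** my first estimate was about 2.5 mm off. That gave a sideways force of about 6 N partway through the swing, and I corrected the path.
- **Upward pull on the pin:** lifting the gripper slightly while it held the pin gave a 14 N upward pull. I relieved it on the next move.

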